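# Fetch the specimen cup from behind two bottles in a crowded stand

### The job

The specimen cup stands in the walled bay of the white stand, shut in by two bottles. Stand both bottles upright on the black rubber mat, then bring the cup to the middle of the white tile while both bottles wait on the mat, and last put each bottle back on the very ring of the stand where you found it. Keep everything upright and leave the bench timer alone.

Things in the scene. Friction and masses are not known exactly. Their poses are not given: they have to be found in the camera images.
- cup: Specimen cup with orange screw lid and yellow contents, 63 mm tall; body 58 mm across up to 50 mm height, lid 64 mm across from 50 to 62 mm height (a straight finger meets the lid); 60 g. Origin: centre of its underside, z up. It stands in the walled bay at the back of the stand.
- white_bottle: White plastic bottle with green screw cap, 36 mm across, 85 mm tall (straight body to about 60 mm height; grasp it there); 60 g. Origin: centre of its underside, z up. It stands on one of the two ring marks in front of the bay; which one varies.
- amber_bottle: Amber glass bottle with black screw cap and green label, 34 mm across, 75 mm tall (straight body to about 50 mm height; grasp it there); 60 g. Origin: centre of its underside, z up. It stands on the other ring mark of the stand.
- stand: Fixed white stand; x runs from its open front (-x, nearest the robot) to its back. Origin: underside, below the cup. Base 6 mm thick, x -109 to 74 mm, y -49 to 49 mm, with a wing to y = -81 mm in front. Bay walls, 66 mm high: at y = +-43 to 48 mm (x -8 to 74 mm) and x = 69 to 74 mm. In the bay the cup has finger room only before and behind it (stand's x), once the inner ring is clear.
- ring_inner (a point): Grey ring mark, 42 mm across, on the stand right in front of the cup, at (-57, 0, 6) mm of the stand, on the base's upper face. Its bottle (within 2 mm of the centre) has finger room to both sides (stand's y), but only while the outer ring is empty.
- ring_outer (a point): Second ring mark, 42 mm across, on the stand's wing at (-75, -48, 6) mm of the stand, diagonally beside the inner one (16 mm between the bottles). Its bottle (within 2 mm of the centre) always has finger room before and behind it (stand's x).
- mat: Black rubber mat, 84 mm (its x) by 160 mm (its y), 3 mm thick, fixed on the worktop: the side area for both bottles. Origin: centre of its underside. It and the tile lie left of the stand and may change places. A tall microscope stands fixed behind and to the left of them, close by: come from the right or in front, not across it.
- tile: White glazed square tile, 96 x 96 mm, 6 mm thick, fixed on the worktop: where the cup must go. Origin: centre of its underside.
- bench_timer: Small white bench timer with a display, 38 x 64 mm, 61 mm tall, loose, standing between the stand and the mat, further back. Origin: centre of its underside. Bystander: do not move it.
Mind the look-alikes: they are no part of the job. Of the things that look like the cup, the smaller one is meant.

How it is judged (in metres and radians):
On the way, in this order (a step that is already met when the one before it is completed fails the run):
1. both bottles stand released on the mat, the cup still in its bay (x of white_bottle in the frame of mat between -0.042 and 0.042 m and y of white_bottle in the frame of mat between -0.08 and 0.08 m and z of each of white_bottle, amber_bottle in the frame of mat below 0.008 m and linear speed of each of white_bottle, amber_bottle below 0.03 m/s and angle between each of white_bottle, amber_bottle's own z axis and vertical below 0.15 rad and contact force between each of white_bottle, amber_bottle and the fingers below 0.2 N and x of amber_bottle in the frame of mat between -0.042 and 0.042 m and y of amber_bottle in the frame of mat between -0.08 and 0.08 m and distance of cup from where it was at the start of the episode below 0.02 m), for 0.2 s.
2. the cup stands released in the middle of the tile while both bottles stand on the mat (x of white_bottle in the frame of mat between -0.042 and 0.042 m and y of white_bottle in the frame of mat between -0.08 and 0.08 m and z of each of white_bottle, amber_bottle in the frame of mat below 0.008 m and linear speed of each of white_bottle, amber_bottle, cup below 0.03 m/s and angle between each of white_bottle, amber_bottle, cup's own z axis and vertical below 0.15 rad and contact force between each of white_bottle, amber_bottle, cup and the fingers below 0.2 N and x of amber_bottle in the frame of mat between -0.042 and 0.042 m and y of amber_bottle in the frame of mat between -0.08 and 0.08 m and horizontal distance between cup and tile below 0.015 m and z of cup in the frame of tile below 0.011 m), for 0.2 s.
At the end, for the whole second after the job is handed in: Each bottle stands upright within 15 mm of where it stood at the start, the cup stands upright on the tile with its centre within 15 mm of the tile's; all released and at rest (distance of each of white_bottle, amber_bottle from where it was at the start of the episode below 0.015 m and linear speed of each of white_bottle, amber_bottle, cup below 0.03 m/s and angle between each of white_bottle, amber_bottle, cup's own z axis and vertical below 0.15 rad and contact force between each of white_bottle, amber_bottle, cup and the fingers below 0.2 N and horizontal distance between cup and tile below 0.015 m and z of cup in the frame of tile below 0.011 m); the robot touches nothing.
It fails at once if the cup or a bottle is tipped by more than about 35 degrees (angle between any of white_bottle, amber_bottle, cup's own z axis and vertical above 0.6 rad).
It fails at once if the bench timer is moved by more than 20 mm (distance of bench_timer from where it was at the start of the episode above 0.02 m).
It also fails if it takes over 128 s, if anything falls off the work surface, if the arm or the gripper's body presses on something with over 40 N, if the wrist force passes 120 N, or if a joint passes its speed limit or range.

### The arm

A 6-joint arm with a two-finger parallel gripper is mounted at the origin on a cart in front of the work surface, level with it; the furniture and walls round the work are solid. World frame = base frame: x ahead of the robot, y to its left, z up, the work surface at z = 0. Lengths are in mm, angles in degrees, forces in N, time in s.
With the tool pointing down it reaches from about 350 to 850 mm from the base axis. Payload 8.1 kg.
Tool frame: the origin (TCP) lies at the very end of the fingers, on their centre line; the grasp point (between the pads) lies 19 mm behind it; z points along the fingers, y is the line along which they close (so a half turn about z gives the same grasp; the last joint's range is limited). The gripper opens to 85 mm and grips with 20 to 120 N. Pads are 22 mm wide; open, the fingers measure 114 mm over their backs; the gripper's body (76 mm by 85 mm) begins 54 mm behind the grasp point. The pads swing forward as they close: fully open they stand 13 mm farther back than shut.
Start: joints at [-72.731, 7.471, 85.268, -0, 87.261, -4.893], TCP at [226.356, -555.669, 193.692] pointing down, gripper open.
Joint ranges: [-169.43, 169.43], [-51.17, 129.36], [1.28, 143.12], [-76.62, 256.62], [0, 156.53], [-152.29, 152.29]. Speed limits (degrees/s): [136.94, 136.94, 159.86, 180, 180, 180].

### API

Orientations are given as [roll, pitch, yaw] about the fixed x, y, z axes, in that order (R = Rz(yaw) Ry(pitch) Rx(roll)).
In Python, from bench import * gives the robot as it stands.
- The arm moves only by the tool play_rows, never from a script. Its argument "increments" is a list of rows, each a list of 3 entries, a list of its own where there are three numbers: the gripper's target within -1 to 1 (fully open at 1, half-way at 0, shut at -1), then the shift along the tool's x, y, z in mm, then the turn about the tool's z in rad. A call has 1 to 12 rows; each row shifts and turns the commanded pose from where the row before left it, along the tool's axes as they then stand; what a row does not reach is not made up. A row lasts 1/12 s, in which the tool goes at most 41.7 mm and 7.16 degrees, less where a joint would pass 70% of its speed; a pose out of reach is approached as far as the arm can. A call is refused whole if a number of a shift passes 41.7 or a number of a turn 0.125, either way. A call with a gripper value outside its range is refused whole. The fingers move at their own pace and stop on an object; "force" is the grip in N (left out, the last holds). Time passes only in rows, so rows that do not move let the fingers close. It gives the time, the measured TCP pose, the force, the opening and the grip force at its end, in the units of the state.
- sense(): the state, without advancing time (a new reading comes with each control period).
- snapshot(name): name is "side" or "top"; returns a dict with "color" (480x640x3 uint8, red, green, blue), "intrinsics" (3x3 intrinsics, pixels), "world_from_camera" (4x4, takes a point from camera to world coordinates). Camera axes: x right, y down, z forward; pixel columns grow to the right and rows downward; lengths in mm; the calibration is good to about 2 mm. A picture is of the moment at which its call begins. There is no depth.
- hand_in(): hands the job in; it is judged then, once.
Trained networks look in a picture, given as the dict that the camera call returned (one of the last four; its "shot" number tells which), for a name from the list of things; names that differ only in an ending like _2 or _b are one class to them, and where a whole thing is asked for, a point or a joint stands for the part that bears it (a point fixed in the world has none). Each returns a list of dicts, best first, with "p" (0 to 1); they miss things now and then, are a little off and sometimes report something else, mostly with a low value. They report only what shows in the picture. A call takes as long as a camera call. They do not tell look-alikes from the thing itself.
- find_in(query, picture): "xyz" ([x, y, z] in mm, in the coordinates of the camera as it stood for that picture, good to about 4 mm: the middle of the surface that is visible of it).
- regions_of(query, picture): "mask" (480x640 bool, what is visible of it).
- pinpoint(query, picture): "xyz" ([x, y, z] in mm, in the coordinates of the camera as it stood for that picture, good to about 4 mm: a listed point, or the origin of a listed thing).
The state is a dict: "time": time; "joint_pos": joint angles; "qd": joint speeds; "joint_efforts": joint torques, N m; "tool_pos": TCP position; "tcp_rot": TCP orientation; "ft_force": force on the tool from outside, world axes, zero at the start; "wrist_torque": the same for the moment, N m; "finger_gap": finger opening in mm; "grip_force": force on a finger pad.
Only numpy, scipy, OpenCV 4.12 (cv2) and the standard library are available. Lean on these libraries where they do the work, as an engineer would, in place of code of your own. Each camera call takes 0.05 s, during which the arm holds its last target. There are 200 camera calls.

## Working session

There is one attempt and no reset: what is moved stays moved. The work goes in short steps, Python scripts to look and compute and a tool call to move; the robot and the scene stay as the last step left them, time stands still between calls to the robot, and variables do not carry over. Pictures are saved under pics/ and viewed, at most 14 in all, crops included, and the job is handed in when it is done.

Besides the shell and the picture viewer there is one more tool, called after "Call:" by a JSON object that holds its "op" and its "data", one argument or row to a line. play_rows: Moves the arm, as the interface text tells. Its arguments: {"type":"object","properties":{"increments":{"type":"array","items":{"type":"array"}},"force":{"type":"number"}},"required":["increments"]}

```bash
mkdir -p pics; cat > h.py <<'E'
from bench import *
import numpy as np, cv2
def save(p,n): cv2.imwrite('pics/'+n,p['color'][:,:,::-1])
def W(p,x): T=np.array(p['world_from_camera']); return T[:3,:3]@np.array(x)+T[:3,3]
def proj(p,X):
    T=np.linalg.inv(np.array(p['world_from_camera'])); c=T[:3,:3]@np.array(X,float)+T[:3,3]; u=np.array(p['intrinsics'])@c; return u[:2]/u[2]
def ray(p,u,v,z):
    T=np.array(p['world_from_camera']); d=T[:3,:3]@np.linalg.inv(np.array(p['intrinsics']))@np.array([u,v,1.]); o=T[:3,3]; return o+d*(z-o[2])/d[2]
E
python3 - <<'E'
from h import *
s=sense(); print({k:np.round(v,2).tolist() for k,v in s.items()})
for n in ['top','side']:
    p=snapshot(n); save(p,n+'0.png'); print(n,np.round(np.array(p['world_from_camera']),2).tolist())
    for q in ['cup','white_bottle','amber_bottle','stand','ring_inner','ring_outer','mat','tile','bench_timer']:
        print(q,[(np.round(W(p,d['xyz'])).tolist(),round(d['p'],2)) for d in pinpoint(q,p)])
E
```

```text
{'time': 0.0, 'joint_pos': [-72.73, 7.51, 85.33, -0.0, 87.26, -4.89], 'qd': [0.04, -0.0, -0.02, -0.0, 0.07, -0.06], 'joint_efforts': [-0.0, -56.94, -50.06, -0.0, 0.01, 0.0], 'tool_pos': [226.18, -555.08, 192.65], 'tcp_rot': [-179.9, -0.01, 22.16], 'ft_force': [-0.76, 0.44, 0.9], 'wrist_torque': [-0.04, 0.0, 0.04], 'grip_force': 0.0, 'finger_gap': 85.4}
top [[-0.43, -0.8, 0.41, -188.48], [-0.9, 0.38, -0.21, 52.7], [0.01, -0.46, -0.89, 1552.83], [0.0, 0.0, 0.0, 1.0]]
cup [([520.0, -305.0, 1.0], 0.93), ([386.0, -697.0, -0.0], 0.62)]
white_bottle [([426.0, -298.0, 6.0], 0.5)]
amber_bottle [([473.0, -268.0, 3.0], 0.72)]
stand [([520.0, -300.0, -1.0], 0.71)]
ring_inner [([471.0, -267.0, 7.0], 0.94), ([473.0, -267.0, 5.0], 0.38)]
ring_outer [([428.0, -293.0, 8.0], 0.81)]
mat []
tile [([519.0, 77.0, 1.0], 0.88)]
bench_timer [([593.0, -110.0, -0.0], 0.91)]
side [[0.99, -0.09, 0.11, 379.7], [-0.14, -0.64, 0.76, -1083.3], [0.0, -0.77, -0.64, 716.63], [0.0, 0.0, 0.0, 1.0]]
cup [([522.0, -306.0, 6.0], 0.92), ([382.0, -694.0, 0.0], 0.68)]
white_bottle [([432.0, -294.0, 9.0], 0.74)]
amber_bottle [([470.0, -264.0, 3.0], 0.86)]
stand [([519.0, -300.0, 3.0], 0.75), ([593.0, -114.0, -1.0], 0.65)]
ring_inner [([472.0, -266.0, 8.0], 0.61)]
ring_outer [([429.0, -298.0, 7.0], 0.58)]
mat [([469.0, -77.0, -3.0], 0.84)]
tile [([517.0, 72.0, 5.0], 0.61)]
bench_timer [([592.0, -113.0, 3.0], 0.93)]
```

View pics/top0.png

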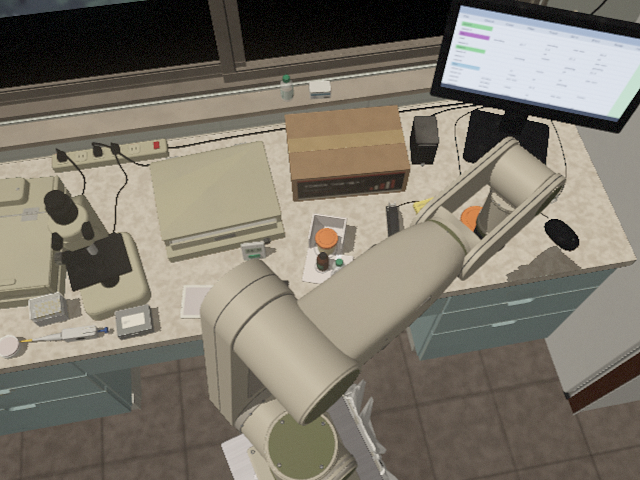

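View pics/side0.png

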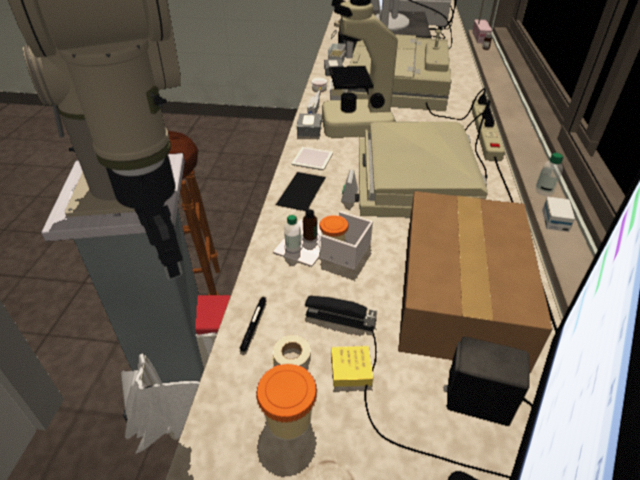

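```bash
cat > fit.py <<'E'
from h import *
from scipy.optimize import minimize
def cyl(x,y,z0,z1,r): return [(x+r*np.cos(a),y+r*np.sin(a),z) for a in np.linspace(0,6.28,24) for z in(z0,z1)]
def box(a,b,c,d,e,f): return [(x,y,z) for x in(a,b) for y in(c,d) for z in(e,f)]
parts=[box(-109,74,-49,49,0,6),box(-109,-41,-81,-49,0,6),box(-8,74,43,48,0,66),box(-8,74,-48,-43,0,66),box(69,74,-48,48,0,66),
 cyl(0,0,6,56,29),cyl(0,0,56,68,32),cyl(-57,0,6,56,17),cyl(-57,0,56,81,11),cyl(-75,-48,6,66,18),cyl(-75,-48,66,91,12)]
def mk(p,parts,pose,S=4):
    x,y,t=pose; c,s=np.cos(t),np.sin(t); m=np.zeros((480*S,640*S),np.uint8)
    for P in parts:
        q=np.array([proj(p,(x+c*a-s*b,y+s*a+c*b,z)) for a,b,z in P],np.float32)
        h=cv2.convexHull(q); cv2.fillConvexPoly(m,np.round((h+.5)*S).astype(np.int32),1)
    return cv2.resize(m.astype(np.float32),(640,480),interpolation=cv2.INTER_AREA)
def best(q,p,near=None):
    r=regions_of(q,p)
    if near is not None:
        r=[d for d in r if np.hypot(*(np.argwhere(d['mask']).mean(0)[::-1]-near))<40]
    return r[0]['mask'] if r else np.zeros((480,640),bool)
E
python3 - <<'E'
from fit import *
ps=[snapshot('top'),snapshot('side')]; ms=[]
for p in ps:
    m=np.zeros((480,640),bool)
    for q in ['stand','cup','white_bottle','amber_bottle']:
        k=best(q,p,proj(p,(480,-290,30))); print(q,k.sum()); m|=k
    ms.append(m)
def f(v,I=(0,1)): return sum(np.abs(mk(ps[i],parts,(v[0],v[1],v[2]/50))-ms[i]).sum()/ms[i].sum() for i in I)
x0=[520,-303,-.67*50]
for I in [(0,),(1,),(0,1)]:
    r=minimize(f,x0,args=(I,),method='Nelder-Mead',options=dict(initial_simplex=[np.add(x0,d) for d in([0,0,0],[6,0,0],[0,6,0],[0,0,6])],maxiter=80))
    print(I,r.x[:2],np.degrees(r.x[2]/50),r.fun)
x,y,t=r.x[0],r.x[1],r.x[2]/50
for n,(a,b) in dict(inner=(-57,0),outer=(-75,-48)).items(): print(n,x+np.cos(t)*a-np.sin(t)*b,y+np.sin(t)*a+np.cos(t)*b)
for q,z in [('mat',3),('tile',6)]:
  for p in ps:
    for d in regions_of(q,p):
        if d['p']<.4: continue
        v,u=np.nonzero(d['mask']); P=np.array([ray(p,a,b,z)[:2] for a,b in zip(u,v)],np.float32)
        print(q,round(d['p'],2),len(u),cv2.minAreaRect(P),P.mean(0))
  print(q,[np.round(W(ps[1],d['xyz'])) for d in pinpoint(q,ps[1])])
E
```

```text
stand 1520
cup 0
white_bottle 167
amber_bottle 193
stand 2546
cup 567
white_bottle 0
amber_bottle 377
(0,) [ 520.36676022 -303.06859139] -33.61767416596573 0.5719390507011867
(1,) [ 517.88703877 -302.88223349] -32.81308862719424 0.25152570361861
(0, 1) [ 519.50427497 -302.13039781] -34.170700951002644 0.8301967291176009
inner 472.344304905064 -270.1157570333861
outer 430.49198528781926 -299.71952947299235
mat 0.57 1209 ((470.578125, -82.6059799194336), (168.046630859375, 86.2669448852539), 64.09974670410156) [469.47372  -85.385216]
mat [array([471., -76.,  -2.]), array([ 471., -265.,    2.])]
tile 0.56 754 ((521.5076904296875, 82.82019805908203), (77.91635131835938, 95.50520324707031), 64.72884368896484) [528.5625   88.17593]
tile 0.77 621 ((518.3372192382812, 67.55764770507812), (101.31764221191406, 96.06767272949219), 64.88970184326172) [518.24133  66.19404]
tile 0.55 425 ((475.4393310546875, -224.80535888671875), (118.97463989257812, 34.978187561035156), 82.3492202758789) [ 474.87466 -230.63638]
tile [array([518.,  76.,   5.]), array([ 523., -303.,    8.])]
```

```bash
python3 - <<'E'
from fit import *
def crop(p,x0,y0,w,h,s): return cv2.resize(p['color'][y0:y0+h,x0:x0+w,::-1],None,fx=s,fy=s,interpolation=cv2.INTER_CUBIC)
a=snapshot('side');b=snapshot('top')
cv2.imwrite('pics/c1.png',np.hstack([crop(a,270,200,110,80,5)[:400],crop(b,295,205,48,80,5)]))
cv2.imwrite('pics/c2.png',np.hstack([crop(a,265,140,80,80,6),crop(b,172,275,53,80,6)]))
E
```

```text
(no output)
```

View pics/c1.png

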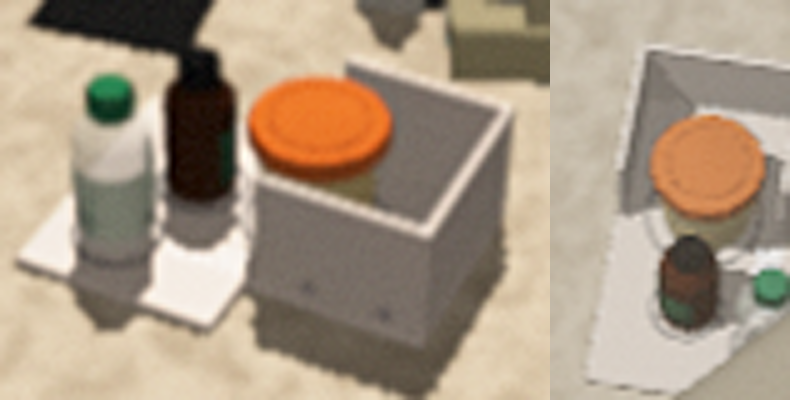

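View pics/c2.png

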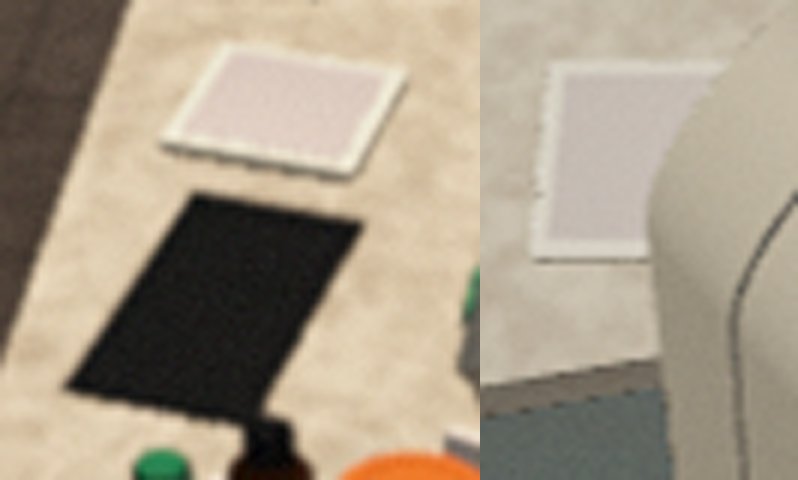

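```bash
python3 - <<'E'
from fit import *
from scipy.optimize import least_squares
S=snapshot('side');T=snapshot('top')
u=lambda x,y,s,x0,y0:((x+.5)/s-.5+x0,(y+.5)/s-.5+y0)
a=lambda x,y:(S,u(x,y,5,270,200)); b=lambda x,y:(T,u(x-550,y,5,295,205))
c=lambda x,y:(S,u(x,y,6,265,140)); d=lambda x,y:(T,u(x-480,y,6,172,275))
st=[((-8,-48,66),a(252,178)),((74,-48,66),a(432,240)),((74,48,66),a(515,110)),((-8,48,66),a(350,63)),((-109,-81,6),a(18,262)),((-41,-81,6),a(212,325)),
((74,48,66),b(648,48)),((-109,49,6),b(588,380)),((-75,-48,91),a(110,88)),((-75,-48,91),b(771,287)),((-57,0,81),a(200,55)),((-57,0,81),b(688,245)),((0,0,69),a(322,118)),((0,0,69),b(708,160))]
def fit(pts,x0):
    def f(v):
        R=[]
        for X,(p,uv) in pts:
            cc,s=np.cos(v[2]),np.sin(v[2]); R+=list(proj(p,(v[0]+cc*X[0]-s*X[1],v[1]+s*X[0]+cc*X[1],X[2]))-uv)
        return R
    r=least_squares(f,x0,loss='soft_l1',x_scale=[10,10,.1]); print(np.round(r.x[:2],1),np.degrees(r.x[2]).round(2),np.round(f(r.x),1).reshape(-1,2).tolist()); return r.x
for sel in [st,[q for q in st if q[1][0] is S],[q for q in st if q[1][0] is T]]:
    x,y,t=fit(sel,[520,-303,-.6])
    for n,(e,g) in dict(inner=(-57,0),outer=(-75,-48)).items(): print(n,x+np.cos(t)*e-np.sin(t)*g,y+np.sin(t)*e+np.cos(t)*g)
# tile corners: world yaw -25: side image left=-x, up=+y
t=[((-48,48,6),c(235,45)),((48,48,6),c(408,70)),((48,-48,6),c(352,170)),((-48,-48,6),c(165,145)),((48,48,6),d(552,62)),((-48,48,6),d(532,255))]
fit(t[:4],[518,72,-.44]); fit(t,[518,72,-.44])
fit([((-42,80,3),c(193,192)),((42,80,3),c(363,222)),((42,-80,3),c(262,418)),((-42,-80,3),c(65,388))],[470,-80,-.44])
E
```

```text
[ 518.6 -303.1] -34.65 [[0.1, 0.6], [-0.0, 0.0], [0.8, -0.4], [-0.2, -1.4], [-0.6, -0.4], [-12.4, -3.4], [-0.8, -2.0], [-0.1, -0.5], [0.3, 0.4], [1.0, -1.3], [0.4, 0.6], [0.7, 0.1], [-0.6, -0.3], [0.0, 0.7]]
inner 471.6909980102847 -270.67321202043513
outer 429.5919103676235 -299.92499520805507
[ 518.7 -303.7] -34.34 [[0.3, 0.8], [0.3, 0.2], [0.9, -0.3], [-0.2, -1.2], [-0.5, -0.0], [-12.2, -3.1], [0.4, 0.7], [0.4, 0.9], [-0.5, -0.1]]
inner 471.66612955606735 -271.52943642715405
outer 429.72446127413883 -301.0064861731627
[ 516.8 -302.2] -35.59 [[-0.3, -1.5], [-0.7, -0.2], [0.5, -0.4], [0.4, 0.8], [0.0, 1.3]]
inner 470.41305553090535 -269.07020239208435
outer 427.8403364068393 -297.6282763184432
[521.3  73.4] -25.22 [[-1.3, -0.6], [1.1, 0.3], [0.8, 0.8], [-0.8, -0.6]]
[520.2  73.2] -24.52 [[-1.9, -0.5], [0.6, 0.2], [0.7, 0.8], [-1.0, -0.4], [-0.2, -0.8], [-0.0, 0.2]]
[472.8 -76.6] -24.45 [[-0.4, -0.7], [0.6, -0.8], [-0.5, 1.1], [0.4, 0.2]]
```

```bash
cat > go.py <<'E'
from h import *
import sys
s=sense(); p=np.array(s['tool_pos']); yaw=s['tcp_rot'][2]
from scipy.spatial.transform import Rotation as R
x,y,z,ps=map(float,sys.argv[1:5])
M=R.from_euler('xyz',s['tcp_rot'],degrees=True)
print('pos',np.round(p,1),np.round(s['tcp_rot'],2),'gap',round(s['finger_gap'],1),'t',round(s['time'],2))
print('shift now',np.round(M.inv().apply([x-p[0],y-p[1],z-p[2]]),1))
M2=R.from_euler('xyz',[180,0,ps],degrees=True); d=(ps-yaw+180)%360-180
print('turn rad',round(-np.radians(d),3),'shift after turn',np.round(M2.inv().apply([x-p[0],y-p[1],z-p[2]]),1))
E
python3 go.py 429.5 -300 160 55.4
```

```text
pos [ 226.4 -555.7  193.7] [180.     0.    22.16] gap 85.0 t 2.0
shift now [ 284.6 -160.2   33.7]
turn rad -0.58 shift after turn [325.8  22.   33.7]
```

Call:
{"op": "play_rows", "data": {
  "increments": [
    [1, [0, 0, 0], -0.116],
    [1, [0, 0, 0], -0.116],
    [1, [0, 0, 0], -0.116],
    [1, [0, 0, 0], -0.116],
    [1, [0, 0, 0], -0.116],
    [1, [0, 0, 0], 0]
  ]
}}

```text
time: 2.5
tool_pos: [226.4, -555.7, 193.7]
tcp_rot: [-180.0, -0.0, 55.7]
ft_force: [-0.4, -0.4, -0.4]
finger_gap: 85.2
grip_force: 0.0
```

Call:
{"op": "play_rows", "data": {
  "increments": [
    [1, [30, 2, 3], 0],
    [1, [30, 2, 3], 0],
    [1, [30, 2, 3], 0],
    [1, [30, 2, 3], 0],
    [1, [30, 2, 3], 0],
    [1, [30, 2, 3], 0],
    [1, [30, 2, 3], 0],
    [1, [30, 2, 3], 0],
    [1, [30, 2, 3], 0],
    [1, [30, 2, 3], 0],
    [1, [25.8, 2, 3.7], 0],
    [1, [0, 0, 0], 0]
  ]
}}

```text
time: 3.5
tool_pos: [431.6, -296.2, 159.3]
tcp_rot: [-180.0, -0.1, 55.3]
ft_force: [0.1, -0.4, -0.3]
finger_gap: 85.3
grip_force: 0.0
```

```bash
python3 go.py 429.5 -300 30 55.4; python3 - <<'E'
from fit import *
def crop(p,x0,y0,w,h,s): return cv2.resize(p['color'][y0:y0+h,x0:x0+w,::-1],None,fx=s,fy=s,interpolation=cv2.INTER_CUBIC)
a=snapshot('side');b=snapshot('top')
cv2.imwrite('pics/c3.png',np.hstack([crop(a,230,140,160,160,2.5),crop(b,180,180,160,160,2.5)]))
E
```

```text
pos [ 431.6 -296.2  159.3] [-1.7996e+02 -1.1000e-01  5.5350e+01] gap 85.3 t 3.5
shift now [ -4.6   0.5 129.3]
turn rad -0.001 shift after turn [ -4.3   0.4 129.3]
```

View pics/c3.png

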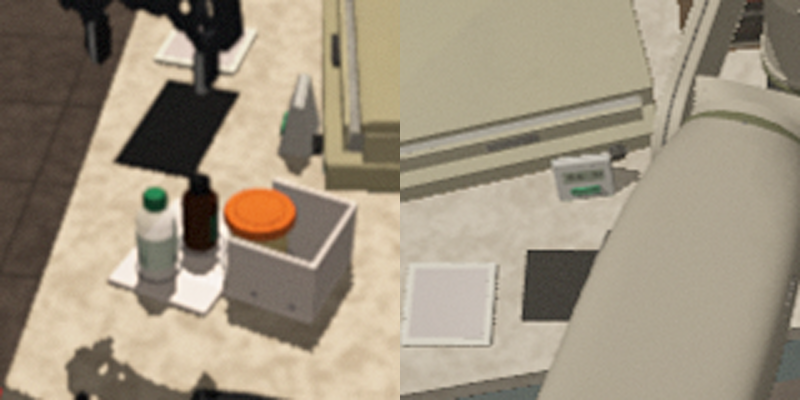

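Call:
{"op": "play_rows", "data": {
  "increments": [
    [1, [-4.5, 0.5, 15], 0],
    [1, [0, 0, 15], 0],
    [1, [0, 0, 15], 0],
    [1, [0, 0, 15], 0],
    [1, [0, 0, 15], 0],
    [1, [0, 0, 14], 0],
    [1, [0, 0, 14], 0],
    [1, [0, 0, 13], 0],
    [1, [0, 0, 13], 0],
    [1, [0, 0, 0], 0]
  ]
}}

```text
time: 4.43
tool_pos: [425.0, -303.7, 28.3]
tcp_rot: [-179.8, -0.0, 55.2]
ft_force: [-0.1, 0.8, -0.7]
finger_gap: 85.5
grip_force: 0.0
```

Call:
{"op": "play_rows", "data": {
  "increments": [
    [-1, [0, 0, 0], 0],
    [-1, [0, 0, 0], 0],
    [-1, [0, 0, 0], 0],
    [-1, [0, 0, 0], 0],
    [-1, [0, 0, 0], 0],
    [-1, [0, 0, 0], 0],
    [-1, [0, 0, 0], 0],
    [-1, [0, 0, 0], 0]
  ],
  "force": 25
}}

```text
time: 5.1
tool_pos: [428.1, -304.6, 32.2]
tcp_rot: [179.9, 0.0, 55.4]
ft_force: [-0.5, 0.5, 5.7]
finger_gap: 34.4
grip_force: 24.6
```

```bash
python3 go.py 428 -304 32 55.4; python3 - <<'E'
from h import *
p=snapshot('side'); p=snapshot('side'); s=sense(); print(s['tool_pos'],s['tcp_rot'],s['ft_force'],s['finger_gap'],s['grip_force'])
E
```

```text
pos [ 428.1 -304.6   32.2] [1.7989e+02 2.0000e-02 5.5400e+01] gap 34.4 t 5.1
shift now [ 0.5 -0.4  0.2]
turn rad -0.0 shift after turn [ 0.5 -0.4  0.2]
[ 428.06307744 -304.60155523   32.21438443] [1.79892885e+02 1.88966303e-02 5.53982684e+01] [-2.53401755  1.40063385  5.66353317] 34.432453517714166 24.577497839927673
```

Call:
{"op": "play_rows", "data": {
  "increments": [
    [-1, [0, 0, -5], 0],
    [-1, [0, 0, -10], 0],
    [-1, [0, 0, -15], 0],
    [-1, [0, 0, -20], 0],
    [-1, [0, 0, -20], 0],
    [-1, [0, 0, -10], -0.06],
    [-1, [0, 0, 0], -0.06],
    [-1, [0, 0, 0], -0.056],
    [-1, [0, 0, 0], 0],
    [-1, [0, 0, 0], 0],
    [-1, [0, 0, 0], 0]
  ]
}}

```text
time: 6.12
tool_pos: [427.3, -303.9, 111.1]
tcp_rot: [-180.0, -0.0, 65.4]
ft_force: [-0.6, -0.1, -0.6]
finger_gap: 33.8
grip_force: 25.0
```

```bash
python3 go.py 488 -42 110 65.5
```

```text
pos [ 427.3 -303.9  111.1] [-179.99   -0.     65.37] gap 33.8 t 6.12
shift now [263.4 -53.9   1.2]
turn rad -0.002 shift after turn [263.5 -53.3   1.1]
```

Call:
{"op": "play_rows", "data": {
  "increments": [
    [-1, [12, -2.5, 0], 0],
    [-1, [25, -5, 0], 0],
    [-1, [28, -6, 0], 0],
    [-1, [28, -6, 0], 0],
    [-1, [28, -6, 0], 0],
    [-1, [28, -6, 0], 0],
    [-1, [28, -6, 0], 0],
    [-1, [28, -6, 0], 0],
    [-1, [28, -6, 0], 0],
    [-1, [20, -4, 0], 0],
    [-1, [10, -0.5, 0], 0],
    [-1, [0, 0, 0], 0]
  ]
}}

```text
time: 7.12
tool_pos: [487.6, -40.1, 110.9]
tcp_rot: [-180.0, -0.0, 65.6]
ft_force: [0.3, -0.0, -0.4]
finger_gap: 34.0
grip_force: 25.0
```

Call:
{"op": "play_rows", "data": {
  "increments": [
    [-1, [0, 0, 10], 0],
    [-1, [0, 0, 15], 0],
    [-1, [0, 0, 15], 0],
    [-1, [0, 0, 15], 0],
    [-1, [0, 0, 10], 0],
    [-1, [0, 0, 6], 0],
    [-1, [0, 0, 4], 0],
    [-1, [0, 0, 0], 0],
    [-1, [0, 0, 0], 0],
    [-1, [0, 0, 0], 0]
  ]
}}

```text
time: 7.95
tool_pos: [488.1, -42.5, 36.9]
tcp_rot: [179.9, -0.0, 65.5]
ft_force: [-0.4, 0.1, 0.1]
finger_gap: 34.0
grip_force: 25.0
```

Call:
{"op": "play_rows", "data": {
  "increments": [
    [-1, [0, 0, 4], 0],
    [-1, [0, 0, 2.5], 0],
    [-1, [0, 0, 0], 0],
    [-1, [0, 0, 0], 0],
    [-1, [0, 0, 0], 0]
  ]
}}

```text
time: 8.37
tool_pos: [487.3, -42.3, 29.5]
tcp_rot: [-180.0, -0.0, 65.5]
ft_force: [0.3, 0.1, 0.0]
finger_gap: 34.0
grip_force: 25.0
```

```bash
python3 - <<'E'
from fit import *
def crop(p,x0,y0,w,h,s): return cv2.resize(p['color'][y0:y0+h,x0:x0+w,::-1],None,fx=s,fy=s,interpolation=cv2.INTER_CUBIC)
a=snapshot('side');b=snapshot('top'); s=sense(); print(s['tool_pos'],s['ft_force'])
cv2.imwrite('pics/c4.png',np.hstack([crop(a,260,130,80,80,5),crop(b,160,215,80,80,5)]))
E
```

```text
[487.32862502 -42.27422906  29.50235071] [ 0.47008077 -0.0863426  -0.51634651]
```

View pics/c4.png

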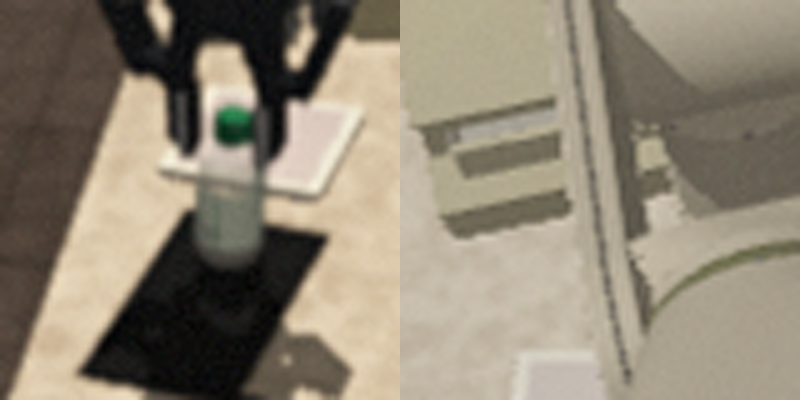

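```bash
python3 - <<'E'
from h import *
a=snapshot('side')
for z in (3,29.5,48.5,63,88): print(z,(proj(a,(487.3,-42.3,z))-[260,130]+.5)*5)
for d in pinpoint('white_bottle',a): print(W(a,d['xyz']),d['p'])
E
```

```text
3 [231.1861677  261.17162339]
29.5 [230.28018367 219.3539026 ]
48.5 [229.61520831 188.66047642]
63 [229.09880036 164.82451157]
88 [228.18972942 122.86430747]
[491.25389217 -30.87367219   7.062785  ] 0.79
```

```bash
python3 - <<'E'
from h import *
a=snapshot('side')
for s in(-45,45):
  for z in (159,195): print(s,z,(proj(a,(429.5+s*.823,-300-s*.568,z))-[230,140]+.5)*2.5)
for s in(-20,20):
  for z in (29.5,65): print(s,z,(proj(a,(487.3+s*.91,-42.3-s*.415,z))-[260,130]+.5)*5)
import cv2
im=cv2.resize(a['color'][140:190,285:325,::-1],None,fx=12,fy=12,interpolation=cv2.INTER_CUBIC); cv2.imwrite('pics/c5.png',im)
E
```

```text
-45 159 [105.1969875 115.3468301]
-45 195 [102.31679217  78.42659599]
45 159 [202.06006545 144.49503028]
45 195 [201.51611759 107.07340678]
-20 29.5 [194.20738677 213.32142602]
-20 65 [192.28781878 155.56731697]
20 29.5 [266.60411818 225.42837707]
20 65 [266.02665542 167.49137416]
```

View pics/c5.png

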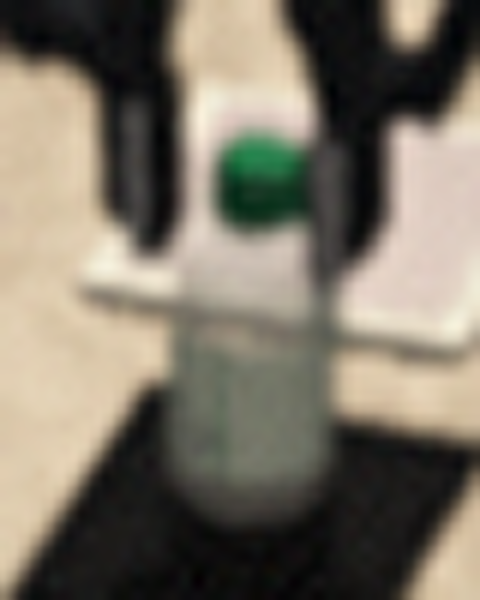

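```bash
python3 - <<'E'
from h import *
a=snapshot('side')
for s in(-45,0,45):
  for z in (193,206,240): print(s,z,proj(a,(226.3+s*.375,-555.6-s*.927,z)))
print(sense()['joint_pos'])
im=cv2.imread('pics/side0.png')[180:300,90:250]; cv2.imwrite('pics/c6.png',cv2.resize(im,None,fx=4,fy=4,interpolation=cv2.INTER_CUBIC))
E
```

```text
-45 193 [163.68481633 262.57004681]
-45 206 [161.93793182 256.59956737]
-45 240 [157.17772899 240.33020726]
0 193 [171.96022765 280.438236  ]
0 206 [170.2370833  274.42682853]
0 240 [165.53340384 258.01744651]
45 193 [180.95122748 299.8515171 ]
45 206 [179.26265488 293.81449992]
45 240 [174.64461851 277.30400763]
[-1.09662791e+01 -1.29844748e+00  1.12228728e+02 -3.94548807e-04
  6.90768786e+01  1.35539707e+01]
```

View pics/c6.png

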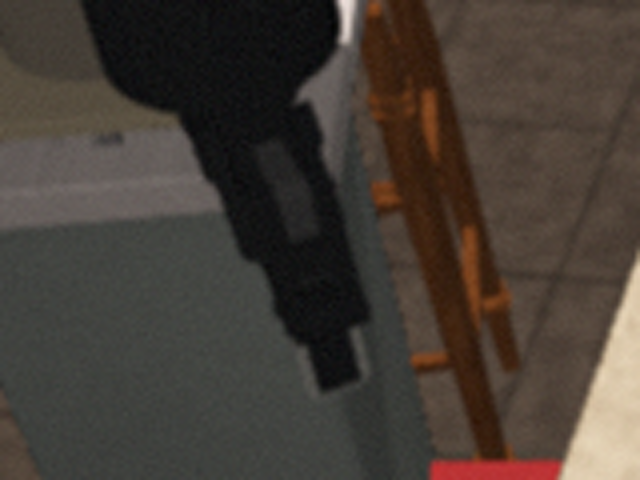

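Call:
{"op": "play_rows", "data": {
  "increments": [
    [-0.1, [0, 0, 0], 0],
    [0, [0, 0, 0], 0],
    [0.3, [0, 0, 0], 0],
    [1, [0, 0, 0], 0],
    [1, [0, 0, 0], 0],
    [1, [0, 0, 0], 0],
    [1, [0, 0, -20], 0],
    [1, [0, 0, -30], 0],
    [1, [0, 0, -30], 0],
    [1, [0, 0, -20], 0],
    [1, [0, 0, 0], 0],
    [1, [0, 0, 0], 0]
  ]
}}

```text
time: 9.67
tool_pos: [488.7, -42.6, 131.2]
tcp_rot: [179.8, -0.0, 65.5]
ft_force: [-0.0, -0.2, -0.0]
finger_gap: 85.7
grip_force: 0.0
```

```bash
python3 go.py 471.5 -270.5 130 145.4; python3 go.py 471.5 -270.5 130 -34.6;python3 - <<'E'
from h import *
a=snapshot('side')
for d in pinpoint('white_bottle',a): print(W(a,d['xyz']),d['p'])
for s in(-45,45): print(proj(a,(487.3+s*.91,-42.3-s*.415,170)))
im=a['color'][90:210,240:360,::-1]; cv2.imwrite('pics/c7.png',cv2.resize(im,None,fx=5,fy=5,interpolation=cv2.INTER_CUBIC))
E
```

```text
pos [488.7 -42.6 131.2] [ 1.798e+02 -5.000e-02  6.548e+01] gap 85.7 t 9.67
shift now [-214.5   78.9    1.3]
turn rad -1.395 shift after turn [-115.3 -197.4    1.2]
pos [488.7 -42.6 131.2] [ 1.798e+02 -5.000e-02  6.548e+01] gap 85.7 t 9.67
shift now [-214.5   78.9    1.3]
turn rad 1.747 shift after turn [115.3 197.4   1.2]
[488.16365448 -31.97241912   8.9767302 ] 0.7
[287.09909339 122.40035623]
[322.20854824 127.45899521]
```

View pics/c7.png

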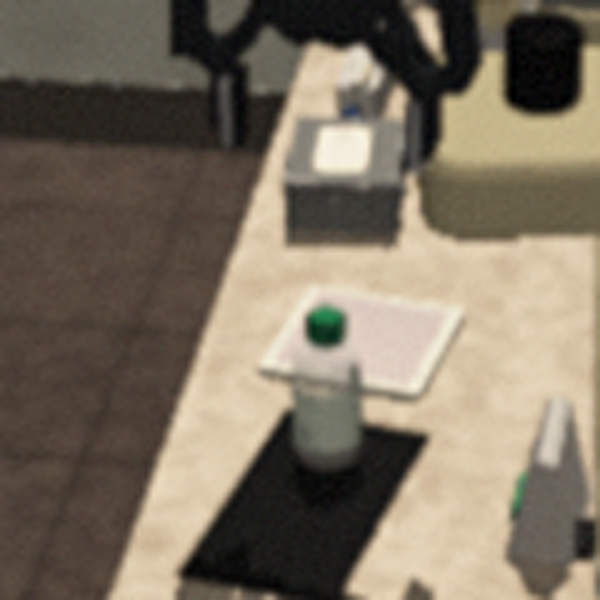

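Call:
{"op": "play_rows", "data": {
  "increments": [
    [1, [-12, 4, 0], 0],
    [1, [-20, 7, 0], 0],
    [1, [-20, 8, 0], 0],
    [1, [-20, 8, 0], 0],
    [1, [-20, 8, 0], 0],
    [1, [-20, 8, 0], 0],
    [1, [-20, 8, 0], 0],
    [1, [-20, 8, 0], 0],
    [1, [-20, 8, 0], 0],
    [1, [-20, 7, 0], 0],
    [1, [-15, 4, 0], 0],
    [1, [-7, 1, 0], 0]
  ]
}}

```text
time: 10.77
tool_pos: [469.0, -271.0, 127.4]
tcp_rot: [-179.8, -0.0, 65.4]
ft_force: [-0.1, -0.2, -0.2]
finger_gap: 85.4
grip_force: 0.0
```

Call:
{"op": "play_rows", "data": {
  "increments": [
    [1, [0, 0, 0], -0.116],
    [1, [0, 0, 0], -0.116],
    [1, [0, 0, 0], -0.116],
    [1, [0, 0, 0], -0.116],
    [1, [0, 0, 0], -0.116],
    [1, [0, 0, 0], -0.116],
    [1, [0, 0, 0], -0.116],
    [1, [0, 0, 0], -0.116],
    [1, [0, 0, 0], -0.116],
    [1, [0, 0, 0], -0.116],
    [1, [0, 0, 0], -0.116],
    [1, [0, 0, 0], -0.116]
  ]
}}

```text
time: 11.77
tool_pos: [469.7, -268.6, 128.0]
tcp_rot: [180.0, -0.1, 145.6]
ft_force: [-1.1, 0.3, -0.7]
finger_gap: 85.4
grip_force: 0.0
```

Call:
{"op": "play_rows", "data": {
  "increments": [
    [1, [0, 0, 0], 0],
    [1, [0, 0, 0], 0],
    [1, [0, 0, 0], 0]
  ]
}}

```text
time: 12.02
tool_pos: [470.1, -269.2, 128.8]
tcp_rot: [180.0, -0.1, 145.0]
ft_force: [0.1, -0.5, -0.4]
finger_gap: 85.3
grip_force: 0.0
```

```bash
python3 go.py 471.5 -270.5 30 145.4
```

```text
pos [ 470.1 -269.2  128.8] [ 1.7999e+02 -7.0000e-02  1.4502e+02] gap 85.3 t 12.02
shift now [-2.  -0.2 98.8]
turn rad -0.007 shift after turn [-1.9 -0.2 98.8]
```

Call:
{"op": "play_rows", "data": {
  "increments": [
    [1, [-2, 0, 10], -0.007],
    [1, [0, 0, 20], 0],
    [1, [0, 0, 20], 0],
    [1, [0, 0, 15], 0],
    [1, [0, 0, 10], 0],
    [1, [0, 0, 5], 0],
    [1, [0, 0, 0], 0],
    [1, [0, 0, 0], 0],
    [1, [0, 0, 0], 0]
  ]
}}

```text
time: 12.77
tool_pos: [472.9, -271.5, 50.6]
tcp_rot: [180.0, 0.1, 145.6]
ft_force: [-0.7, 0.2, 0.0]
finger_gap: 85.1
grip_force: 0.0
```

```bash
python3 go.py 471.5 -270.5 -10 145.4; python3 - <<'E'
from h import *
a=snapshot('side'); p=sense()['tool_pos']
for s in(-45,45): print((proj(a,(p[0]+s*.568,p[1]+s*.823,p[2]+45))-[260,190]+.5)*6)
im=a['color'][190:280,260:390,::-1]; cv2.imwrite('pics/c8.png',cv2.resize(im,None,fx=6,fy=6,interpolation=cv2.INTER_CUBIC))
E
```

```text
pos [ 472.9 -271.5   50.6] [1.8000e+02 1.1000e-01 1.4562e+02] gap 85.1 t 12.77
shift now [ 1.8  0.  60.6]
turn rad 0.004 shift after turn [ 1.7  0.  60.6]
[246.87717201 168.72206459]
[362.22931162  33.94814993]
```

View pics/c8.png

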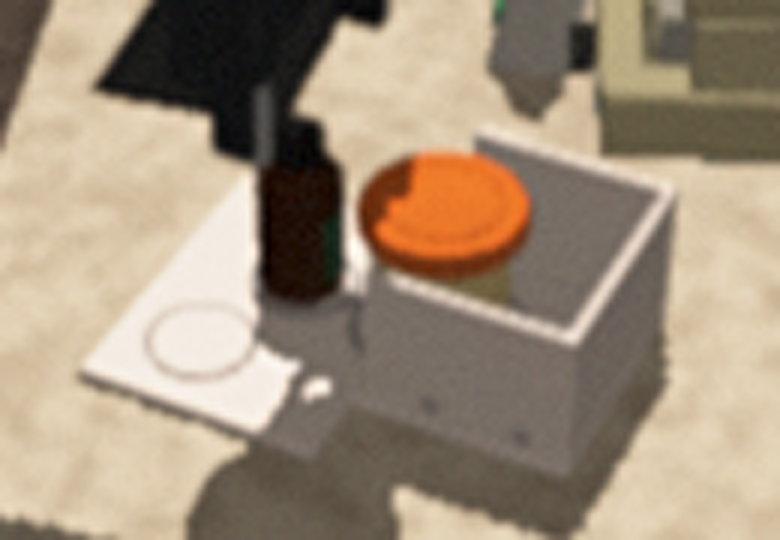

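Call:
{"op": "play_rows", "data": {
  "increments": [
    [1, [1.5, 0, 8], 0],
    [1, [0, 0, 12], 0],
    [1, [0, 0, 12], 0],
    [1, [0, 0, 8], 0],
    [1, [0, 0, 5], 0],
    [1, [0, 0, 0], 0],
    [1, [0, 0, 0], 0],
    [1, [0, 0, 0], 0]
  ]
}}

```text
time: 13.48
tool_pos: [471.1, -270.3, 4.8]
tcp_rot: [180.0, 0.0, 145.6]
ft_force: [0.5, -0.6, 0.1]
finger_gap: 85.5
grip_force: 0.0
```

Call:
{"op": "play_rows", "data": {
  "increments": [
    [1, [0, 0, 5], 0],
    [1, [0, 0, 5], 0],
    [1, [0, 0, 3], 0],
    [1, [0, 0, 2], 0],
    [1, [0, 0, 0], 0],
    [1, [0, 0, 0], 0]
  ]
}}

```text
time: 13.98
tool_pos: [470.7, -270.0, -10.7]
tcp_rot: [180.0, -0.0, 145.6]
ft_force: [0.1, 0.5, -0.8]
finger_gap: 85.7
grip_force: 0.0
```

Call:
{"op": "play_rows", "data": {
  "increments": [
    [-1, [0, 0, 0], 0],
    [-1, [0, 0, 0], 0],
    [-1, [0, 0, 0], 0],
    [-1, [0, 0, 0], 0],
    [-1, [0, 0, 0], 0],
    [-1, [0, 0, 0], 0],
    [-1, [0, 0, 0], 0],
    [-1, [0, 0, 0], 0]
  ],
  "force": 25
}}

```text
time: 14.65
tool_pos: [471.1, -270.2, -10.3]
tcp_rot: [-180.0, 0.0, 145.6]
ft_force: [0.3, 0.2, 3.1]
finger_gap: 33.3
grip_force: 24.9
```

Call:
{"op": "play_rows", "data": {
  "increments": [
    [-1, [0, 0, -4], 0],
    [-1, [0, 0, -8], 0],
    [-1, [0, 0, -15], 0],
    [-1, [0, 0, -20], 0],
    [-1, [0, 0, -20], 0],
    [-1, [0, 0, -20], 0],
    [-1, [0, 0, -15], 0],
    [-1, [0, 0, -8], 0],
    [-1, [0, 0, 0], 0],
    [-1, [0, 0, 0], 0],
    [-1, [0, 0, 0], 0]
  ]
}}

```text
time: 15.57
tool_pos: [470.1, -269.5, 98.2]
tcp_rot: [180.0, -0.1, 145.6]
ft_force: [0.2, 0.1, -0.1]
finger_gap: 33.3
grip_force: 24.9
```

```bash
python3 go.py 457 -112 99 65.5
```

```text
pos [ 470.1 -269.5   98.2] [ 1.8000e+02 -1.1000e-01  1.4564e+02] gap 33.3 t 15.57
shift now [ 99.7 122.6  -0.6]
turn rad 1.399 shift after turn [137.9 -77.2  -0.8]
```

Call:
{"op": "play_rows", "data": {
  "increments": [
    [-1, [0, 0, 0], 0.06],
    [-1, [0, 0, 0], 0.12],
    [-1, [0, 0, 0], 0.12],
    [-1, [0, 0, 0], 0.12],
    [-1, [0, 0, 0], 0.12],
    [-1, [0, 0, 0], 0.12],
    [-1, [0, 0, 0], 0.12],
    [-1, [0, 0, 0], 0.12],
    [-1, [0, 0, 0], 0.12],
    [-1, [0, 0, 0], 0.12],
    [-1, [0, 0, 0], 0.12],
    [-1, [0, 0, 0], 0.12]
  ]
}}

```text
time: 16.57
tool_pos: [469.8, -269.4, 97.7]
tcp_rot: [-179.8, -0.0, 66.2]
ft_force: [0.3, -0.6, -0.8]
finger_gap: 33.6
grip_force: 24.9
```

Call:
{"op": "play_rows", "data": {
  "increments": [
    [-1, [10, -5, 0], 0.02],
    [-1, [20, -11, 0], 0],
    [-1, [20, -11, 0], 0],
    [-1, [20, -11, 0], 0],
    [-1, [20, -11, 0], 0],
    [-1, [20, -11, 0], 0],
    [-1, [15, -10, 0], 0],
    [-1, [9, -5, 0], 0],
    [-1, [4, -2, 0], 0],
    [-1, [0, 0, 0], 0],
    [-1, [0, 0, 0], 0],
    [-1, [0, 0, 0], 0]
  ]
}}

```text
time: 17.57
tool_pos: [458.1, -113.4, 99.4]
tcp_rot: [180.0, 0.0, 65.4]
ft_force: [1.1, 0.3, 0.7]
finger_gap: 33.3
grip_force: 25.0
```

Call:
{"op": "play_rows", "data": {
  "increments": [
    [-1, [0, 0, 8], 0],
    [-1, [0, 0, 16], 0],
    [-1, [0, 0, 20], 0],
    [-1, [0, 0, 20], 0],
    [-1, [0, 0, 16], 0],
    [-1, [0, 0, 12], 0],
    [-1, [0, 0, 8], 0],
    [-1, [0, 0, 4], 0],
    [-1, [0, 0, 2], 0],
    [-1, [0, 0, 0], 0],
    [-1, [0, 0, 0], 0],
    [-1, [0, 0, 0], 0]
  ]
}}

```text
time: 18.57
tool_pos: [458.8, -112.9, -5.6]
tcp_rot: [179.9, -0.0, 65.4]
ft_force: [1.0, -0.6, -0.2]
finger_gap: 33.4
grip_force: 25.0
```

Call:
{"op": "play_rows", "data": {
  "increments": [
    [-1, [0, 0, 3.5], 0],
    [-1, [0, 0, 2.5], 0],
    [-1, [0, 0, 1], 0],
    [-1, [0, 0, 0], 0],
    [-1, [0, 0, 0], 0],
    [-1, [0, 0, 0], 0]
  ]
}}

```text
time: 19.07
tool_pos: [458.1, -112.6, -13.3]
tcp_rot: [180.0, -0.0, 65.4]
ft_force: [-1.3, 1.2, 3.7]
finger_gap: 33.7
grip_force: 25.2
```

Contact (3.7 N). Release and rise.

Call:
{"op": "play_rows", "data": {
  "increments": [
    [-0.1, [0, 0, 0], 0],
    [0, [0, 0, 0], 0],
    [0.3, [0, 0, 0], 0],
    [1, [0, 0, 0], 0],
    [1, [0, 0, 0], 0],
    [1, [0, 0, 0], 0],
    [1, [0, 0, -15], 0],
    [1, [0, 0, -30], 0],
    [1, [0, 0, -40], 0],
    [1, [0, 0, -40], 0],
    [1, [0, 0, -20], 0],
    [1, [0, 0, 0], 0]
  ]
}}

```text
time: 20.07
tool_pos: [461.8, -113.9, 138.0]
tcp_rot: [179.4, -0.0, 65.4]
ft_force: [0.5, -0.3, 0.5]
finger_gap: 85.2
grip_force: 0.0
```

```bash
python3 go.py 518.5 -303 131 55.4; python3 - <<'E'
from h import *
a=snapshot('side'); b=snapshot('top')
for q in ['white_bottle','amber_bottle','cup']:
  for p in(a,b): print(q,[(np.round(W(p,d['xyz'])),round(d['p'],2)) for d in pinpoint(q,p)])
E
```

```text
pos [ 461.8 -113.9  138. ] [ 1.7941e+02 -5.0000e-02  6.5430e+01] gap 85.2 t 20.07
shift now [-148.4  130.1    8.2]
turn rad 0.175 shift after turn [-123.4  154.     7. ]
white_bottle [(array([492., -31.,   5.]), 0.73)]
white_bottle []
amber_bottle [(array([ 458., -105.,    2.]), 0.63)]
amber_bottle [(array([ 519., -303.,    1.]), 0.35)]
cup [(array([ 520., -302.,   11.]), 0.85), (array([ 381., -695.,   -0.]), 0.83), (array([ 590., -111.,    3.]), 0.71)]
cup [(array([ 387., -699.,    1.]), 0.79), (array([ 521., -305.,    1.]), 0.58)]
```

Call:
{"op": "play_rows", "data": {
  "increments": [
    [1, [0, 0, 0], 0.0875],
    [1, [0, 0, 0], 0.0875],
    [1, [-8, 10, 0], 0],
    [1, [-18, 24, 0], 0],
    [1, [-20, 26, 0], 0],
    [1, [-20, 26, 0], 0],
    [1, [-20, 26, 0], 0],
    [1, [-18, 23, 0], 0],
    [1, [-12, 15, 0], 0],
    [1, [-6.4, 7.8, 0], 0],
    [1, [0, 0, 0], 0],
    [1, [0, 0, 0], 0]
  ]
}}

```text
time: 21.47
tool_pos: [517.9, -302.8, 130.7]
tcp_rot: [-179.9, -0.0, 55.4]
ft_force: [0.2, 0.2, 0.5]
finger_gap: 85.3
grip_force: 0.0
```

Call:
{"op": "play_rows", "data": {
  "increments": [
    [1, [0, 0, 0], 0],
    [1, [0, 0, 0], 0]
  ]
}}

```text
time: 21.63
tool_pos: [518.3, -301.7, 131.5]
tcp_rot: [-180.0, -0.0, 55.5]
ft_force: [0.2, 0.3, -0.1]
finger_gap: 85.4
grip_force: 0.0
```

```bash
python3 go.py 518.5 -303 60 55.4
```

```text
pos [ 518.3 -301.7  131.5] [-1.7998e+02 -1.0000e-02  5.5490e+01] gap 85.4 t 21.63
shift now [-0.9  1.  71.4]
turn rad 0.001 shift after turn [-0.9  0.9 71.5]
```

Call:
{"op": "play_rows", "data": {
  "increments": [
    [1, [0, 1, 8], 0],
    [1, [0, 0, 16], 0],
    [1, [0, 0, 16], 0],
    [1, [0, 0, 12], 0],
    [1, [0, 0, 8], 0],
    [1, [0, 0, 4], 0],
    [1, [0, 0, 0], 0],
    [1, [0, 0, 0], 0]
  ]
}}

```text
time: 22.3
tool_pos: [519.4, -303.5, 67.9]
tcp_rot: [180.0, 0.0, 55.4]
ft_force: [0.1, 0.2, -0.3]
finger_gap: 85.5
grip_force: 0.0
```

```bash
python3 go.py 518.5 -303 -2 55.4; python3 - <<'E'
from h import *
a=snapshot('side'); p=sense()['tool_pos']
for s in(-45,45): print((proj(a,(p[0]+s*.823,p[1]-s*.568,p[2]+45))-[290,190]+.5)*6)
im=a['color'][180:280,270,::-1] if 0 else a['color'][180:280,260:390,::-1]; cv2.imwrite('pics/c9.png',cv2.resize(im,None,fx=6,fy=6,interpolation=cv2.INTER_CUBIC))
E
```

```text
pos [ 519.4 -303.5   67.9] [179.98   0.    55.4 ] gap 85.5 t 22.3
shift now [-0.1 -1.1 69.9]
turn rad 0.0 shift after turn [-0.1 -1.1 69.9]
[155.31665789  68.88532454]
[387.43448807 139.14124638]
```

View pics/c9.png

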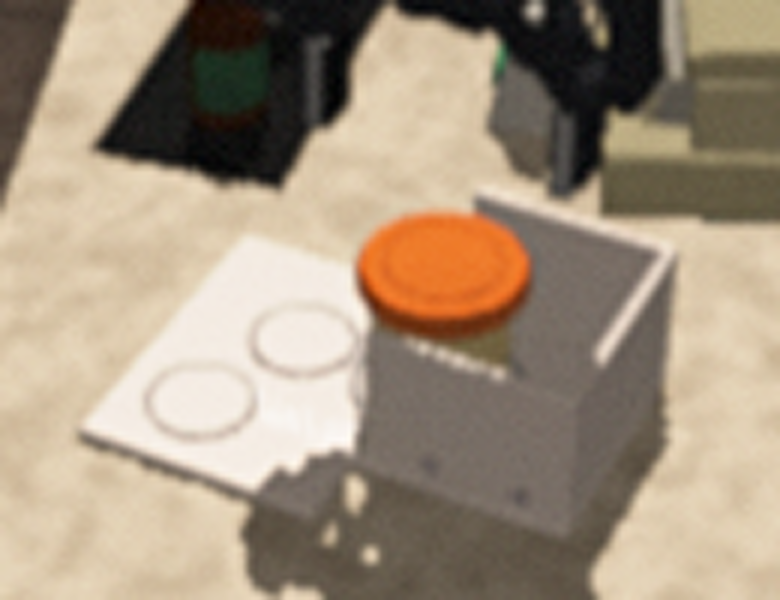

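Call:
{"op": "play_rows", "data": {
  "increments": [
    [1, [0, -0.5, 8], 0],
    [1, [0, 0, 12], 0],
    [1, [0, 0, 12], 0],
    [1, [0, 0, 12], 0],
    [1, [0, 0, 10], 0],
    [1, [0, 0, 8], 0],
    [1, [0, 0, 5], 0],
    [1, [0, 0, 3], 0],
    [1, [0, 0, 0], 0],
    [1, [0, 0, 0], 0]
  ]
}}

```text
time: 23.18
tool_pos: [519.0, -303.4, -2.3]
tcp_rot: [180.0, -0.0, 55.4]
ft_force: [0.2, -0.2, 0.8]
finger_gap: 85.3
grip_force: 0.0
```

Call:
{"op": "play_rows", "data": {
  "increments": [
    [-1, [0, 0, 0], 0],
    [-1, [0, 0, 0], 0],
    [-1, [0, 0, 0], 0],
    [-1, [0, 0, 0], 0],
    [-1, [0, 0, 0], 0],
    [-1, [0, 0, 0], 0],
    [-1, [0, 0, 0], 0]
  ],
  "force": 30
}}

```text
time: 23.77
tool_pos: [519.5, -303.7, -1.4]
tcp_rot: [179.9, 0.0, 55.4]
ft_force: [-0.6, 0.1, 6.5]
finger_gap: 63.3
grip_force: 33.2
```

Call:
{"op": "play_rows", "data": {
  "increments": [
    [-1, [0, 0, -4], 0],
    [-1, [0, 0, -8], 0],
    [-1, [0, 0, -14], 0],
    [-1, [0, 0, -18], 0],
    [-1, [0, 0, -20], 0],
    [-1, [0, 0, -20], 0],
    [-1, [0, 0, -20], 0],
    [-1, [0, 0, -18], 0],
    [-1, [0, 0, -14], 0],
    [-1, [0, 0, -8], -0.06],
    [-1, [0, 0, -4], -0.08],
    [-1, [0, 0, 0], -0.036]
  ]
}}

```text
time: 24.77
tool_pos: [519.6, -303.8, 148.1]
tcp_rot: [179.8, 0.0, 65.7]
ft_force: [-0.2, -0.6, 0.2]
finger_gap: 62.9
grip_force: 33.1
```

Call:
{"op": "play_rows", "data": {
  "increments": [
    [-1, [0, 0, 0], 0],
    [-1, [0, 0, 0], 0],
    [-1, [0, 0, 0], 0]
  ]
}}

```text
time: 25.02
tool_pos: [518.6, -303.1, 145.4]
tcp_rot: [-180.0, -0.0, 65.4]
ft_force: [-0.0, 0.5, -0.6]
finger_gap: 62.9
grip_force: 33.1
```

```bash
python3 go.py 520 73.3 147 65.5; python3 - <<'E'
from h import *
a=snapshot('side'); b=snapshot('top')
for p in(a,b): print([(np.round(W(p,d['xyz'])),round(d['p'],2)) for d in pinpoint('cup',p)], [(np.round(W(p,d['xyz'])),round(d['p'],2)) for d in pinpoint('tile',p)])
E
```

```text
pos [ 518.6 -303.1  145.4] [-179.97   -0.     65.39] gap 62.9 t 25.02
shift now [ 342.8 -155.4   -1.5]
turn rad -0.002 shift after turn [ 343.1 -154.8   -1.6]
[(array([ 381., -695.,   -2.]), 0.76), (array([ 522., -304.,  155.]), 0.7)] [(array([520.,  72.,   4.]), 0.49)]
[(array([ 383., -698.,    3.]), 0.88)] [(array([524.,  80.,   1.]), 0.83)]
```

Call:
{"op": "play_rows", "data": {
  "increments": [
    [-1, [10, -4.5, 0], 0],
    [-1, [20, -9, 0], 0],
    [-1, [30, -13.5, 0], 0],
    [-1, [33, -15, 0], 0],
    [-1, [33, -15, 0], 0],
    [-1, [33, -15, 0], 0],
    [-1, [33, -15, 0], 0],
    [-1, [33, -15, 0], 0],
    [-1, [30, -13.5, 0], 0],
    [-1, [25, -11, 0], 0],
    [-1, [20, -9, 0], 0],
    [-1, [10, -4.5, 0], 0]
  ]
}}

```text
time: 26.32
tool_pos: [519.5, 40.2, 145.6]
tcp_rot: [-180.0, -0.1, 65.6]
ft_force: [0.9, -0.0, -0.7]
finger_gap: 63.1
grip_force: 33.1
```

Call:
{"op": "play_rows", "data": {
  "increments": [
    [-1, [15, -7, 0], 0],
    [-1, [12, -5, 0], 0],
    [-1, [7.7, -3.6, 0], 0],
    [-1, [0, 0, 0], 0],
    [-1, [0, 0, 0], 0],
    [-1, [0, 0, 0], 0]
  ]
}}

```text
time: 26.82
tool_pos: [520.3, 74.2, 145.4]
tcp_rot: [180.0, 0.0, 65.4]
ft_force: [-0.2, -0.2, -0.6]
finger_gap: 62.9
grip_force: 33.1
```

```bash
python3 go.py 521 75 20 65.5; python3 - <<'E'
from h import *
a=snapshot('side'); b=snapshot('top')
for p in(a,b): print([(np.round(W(p,d['xyz'])),round(d['p'],2)) for d in pinpoint('cup',p)], [(np.round(W(p,d['xyz'])),round(d['p'],2)) for d in pinpoint('tile',p)])
E
```

```text
pos [520.3  74.2 145.4] [1.800e+02 3.000e-02 6.545e+01] gap 62.9 t 26.82
shift now [  1.1   0.3 125.4]
turn rad -0.001 shift after turn [  1.    0.3 125.4]
[(array([522.,  73., 156.]), 0.83), (array([ 429., -301.,    6.]), 0.74), (array([ 382., -696.,    0.]), 0.71)] [(array([521.,  75.,   9.]), 0.93), (array([ 519., -299.,    1.]), 0.67)]
[(array([ 383., -697.,    1.]), 0.89)] []
```

Cup over the tile; lower it.

Call:
{"op": "play_rows", "data": {
  "increments": [
    [-1, [1, 0, 8], 0],
    [-1, [0, 0, 16], 0],
    [-1, [0, 0, 20], 0],
    [-1, [0, 0, 20], 0],
    [-1, [0, 0, 20], 0],
    [-1, [0, 0, 18], 0],
    [-1, [0, 0, 14], 0],
    [-1, [0, 0, 9], 0],
    [-1, [0, 0, 5], 0],
    [-1, [0, 0, 0], 0],
    [-1, [0, 0, 0], 0],
    [-1, [0, 0, 0], 0]
  ]
}}

```text
time: 28.12
tool_pos: [521.7, 75.9, 16.6]
tcp_rot: [179.9, -0.0, 65.5]
ft_force: [0.9, 0.4, -0.0]
finger_gap: 63.1
grip_force: 33.1
```

Call:
{"op": "play_rows", "data": {
  "increments": [
    [-1, [0, 0, 6], 0],
    [-1, [0, 0, 5], 0],
    [-1, [0, 0, 3], 0],
    [-1, [0, 0, 1], 0],
    [-1, [0, 0, 0], 0],
    [-1, [0, 0, 0], 0],
    [-1, [0, 0, 0], 0]
  ]
}}

```text
time: 28.7
tool_pos: [520.8, 75.9, 0.6]
tcp_rot: [180.0, -0.0, 65.5]
ft_force: [0.5, 0.1, -0.9]
finger_gap: 63.0
grip_force: 33.1
```

Call:
{"op": "play_rows", "data": {
  "increments": [
    [-1, [0, 0, 1.5], 0],
    [-1, [0, 0, 0], 0],
    [-1, [0, 0, 0], 0],
    [-1, [0, 0, 0], 0]
  ]
}}

```text
time: 29.03
tool_pos: [520.7, 75.9, -1.0]
tcp_rot: [180.0, -0.0, 65.5]
ft_force: [-0.1, -0.3, -0.5]
finger_gap: 63.0
grip_force: 33.1
```

```bash
python3 - <<'E'
from h import *
a=snapshot('side'); b=snapshot('top')
for p in(a,b): print([(np.round(W(p,d['xyz'])),round(d['p'],2)) for d in pinpoint('cup',p)], [(np.round(W(p,d['xyz'])),round(d['p'],2)) for d in pinpoint('tile',p)])
im=a['color'][110:220,250:370,::-1]; cv2.imwrite('pics/c10.png',cv2.resize(im,None,fx=5,fy=5,interpolation=cv2.INTER_CUBIC))
E
```

```text
[(array([524.,  76.,  13.]), 0.91), (array([ 381., -696.,    0.]), 0.65)] [(array([520.,  76.,   4.]), 0.71)]
[(array([ 385., -699.,   -1.]), 0.89)] [(array([ 595., -107.,    2.]), 0.74), (array([ 473., -267.,    7.]), 0.59), (array([ 432., -296.,    8.]), 0.34)]
```

View pics/c10.png

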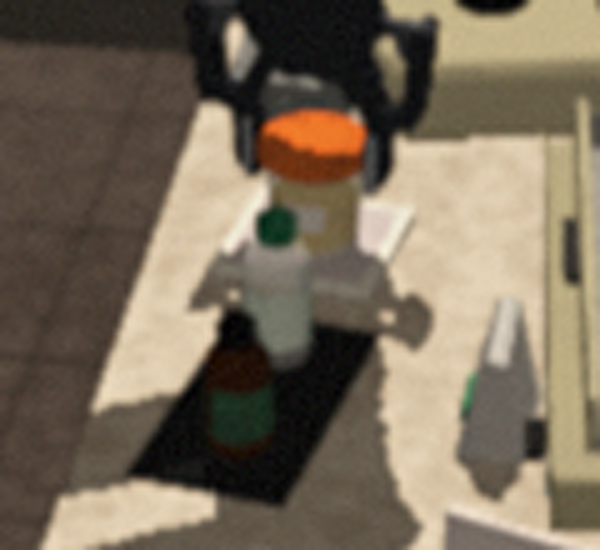

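Call:
{"op": "play_rows", "data": {
  "increments": [
    [-1, [0, 0, 1], 0],
    [-1, [0, 0, 0], 0],
    [-1, [0, 0, 0], 0]
  ]
}}

```text
time: 29.58
tool_pos: [520.9, 75.9, -1.4]
tcp_rot: [180.0, -0.0, 65.5]
ft_force: [-2.7, -0.3, 5.8]
finger_gap: 63.2
grip_force: 33.4
```

Call:
{"op": "play_rows", "data": {
  "increments": [
    [-1, [0, 0, 1], 0],
    [-1, [0, 0, 0], 0],
    [-1, [0, 0, 0], 0]
  ]
}}

```text
time: 29.83
tool_pos: [521.0, 76.0, -1.5]
tcp_rot: [180.0, -0.0, 65.5]
ft_force: [-7.5, 0.6, 15.7]
finger_gap: 63.0
grip_force: 34.2
```

Contact. Back off 1.5 mm, release, rise.

Call:
{"op": "play_rows", "data": {
  "increments": [
    [-1, [0, 0, -1.5], 0],
    [-1, [0, 0, 0], 0],
    [0.6, [0, 0, 0], 0],
    [0.75, [0, 0, 0], 0],
    [1, [0, 0, 0], 0],
    [1, [0, 0, 0], 0],
    [1, [0, 0, 0], 0],
    [1, [0, 0, 0], 0]
  ]
}}

```text
time: 30.5
tool_pos: [520.6, 75.9, -1.6]
tcp_rot: [-180.0, 0.0, 65.5]
ft_force: [0.9, -0.4, 1.1]
finger_gap: 85.2
grip_force: 0.0
```

Call:
{"op": "play_rows", "data": {
  "increments": [
    [1, [0, 0, -6], 0],
    [1, [0, 0, -15], 0],
    [1, [0, 0, -25], 0],
    [1, [0, 0, -30], 0],
    [1, [0, 0, -30], 0],
    [1, [0, 0, -20], 0],
    [1, [0, 0, -10], 0],
    [1, [0, 0, 0], 0],
    [1, [0, 0, 0], 0],
    [1, [0, 0, 0], 0]
  ]
}}

```text
time: 31.33
tool_pos: [519.5, 75.8, 132.6]
tcp_rot: [-179.9, 0.1, 65.5]
ft_force: [0.2, -0.4, -0.1]
finger_gap: 85.4
grip_force: 0.0
```

```bash
python3 go.py 458.5 -112.5 130 65.5; python3 - <<'E'
from h import *
a=snapshot('side'); b=snapshot('top')
for q in ['cup','tile','white_bottle','amber_bottle']:
  for p in(a,b): print(q,[(np.round(W(p,d['xyz'])),round(d['p'],2)) for d in pinpoint(q,p)])
im=a['color'][110:220,250:370,::-1]; cv2.imwrite('pics/c11.png',cv2.resize(im,None,fx=5,fy=5,interpolation=cv2.INTER_CUBIC))
E
```

```text
pos [519.5  75.8 132.6] [-1.7986e+02  7.0000e-02  6.5480e+01] gap 85.4 t 31.33
shift now [-196.7   22.7    2.7]
turn rad -0.0 shift after turn [-196.7   22.6    2.6]
cup [(array([523.,  75.,   8.]), 0.86), (array([ 379., -697.,    0.]), 0.55)]
cup [(array([ 384., -698.,   -2.]), 0.66), (array([ 434., -297.,    8.]), 0.19)]
tile [(array([517.,  75.,   5.]), 0.62), (array([470., -78.,  -2.]), 0.3)]
tile []
white_bottle [(array([490., -30.,   7.]), 0.69)]
white_bottle [(array([489., -34.,   2.]), 0.44)]
amber_bottle []
amber_bottle []
```

View pics/c11.png

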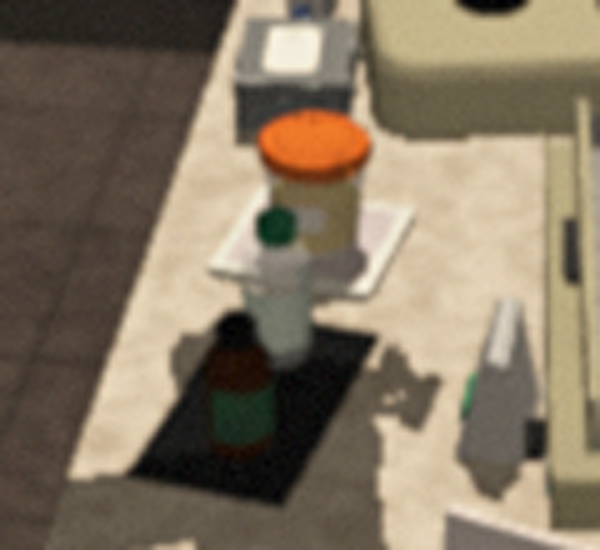

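Call:
{"op": "play_rows", "data": {
  "increments": [
    [1, [-10, 1, 0], 0],
    [1, [-20, 2, 0], 0],
    [1, [-25, 3, 0], 0],
    [1, [-25, 3, 0], 0],
    [1, [-25, 3, 0], 0],
    [1, [-25, 3, 0], 0],
    [1, [-25, 3, 0], 0],
    [1, [-20, 2, 0], 0],
    [1, [-15, 1, 0], 0],
    [1, [-7, 1, 0], 0],
    [1, [0, 0, 0], 0],
    [1, [0, 0, 0], 0]
  ]
}}

```text
time: 32.83
tool_pos: [458.9, -112.5, 134.6]
tcp_rot: [180.0, -0.0, 65.4]
ft_force: [0.3, 1.0, -0.8]
finger_gap: 85.6
grip_force: 0.0
```

Call:
{"op": "play_rows", "data": {
  "increments": [
    [1, [0, 0, 0], 0],
    [1, [0, 0, 0], 0]
  ]
}}

```text
time: 33.0
tool_pos: [459.2, -111.7, 134.5]
tcp_rot: [-180.0, -0.0, 65.5]
ft_force: [1.4, 0.2, 0.4]
finger_gap: 85.5
grip_force: 0.0
```

```bash
python3 go.py 458.3 -112.6 -12.5 65.5
```

```text
pos [ 459.2 -111.7  134.5] [-1.800e+02 -2.000e-02  6.554e+01] gap 85.5 t 33.0
shift now [ -1.2  -0.4 147. ]
turn rad 0.001 shift after turn [ -1.2  -0.4 147. ]
```

Call:
{"op": "play_rows", "data": {
  "increments": [
    [1, [-0.7, 0, 10], 0],
    [1, [0, 0, 20], 0],
    [1, [0, 0, 20], 0],
    [1, [0, 0, 20], 0],
    [1, [0, 0, 20], 0],
    [1, [0, 0, 20], 0],
    [1, [0, 0, 15], 0],
    [1, [0, 0, 10], 0],
    [1, [0, 0, 7], 0],
    [1, [0, 0, 4], 0],
    [1, [0, 0, 0], 0],
    [1, [0, 0, 0], 0]
  ]
}}

```text
time: 34.0
tool_pos: [459.2, -113.2, -11.0]
tcp_rot: [180.0, -0.0, 65.5]
ft_force: [0.6, 0.5, 0.9]
finger_gap: 85.6
grip_force: 0.0
```

Call:
{"op": "play_rows", "data": {
  "increments": [
    [-1, [0, 0, 0], 0],
    [-1, [0, 0, 0], 0],
    [-1, [0, 0, 0], 0],
    [-1, [0, 0, 0], 0],
    [-1, [0, 0, 0], 0],
    [-1, [0, 0, 0], 0],
    [-1, [0, 0, 0], 0],
    [-1, [0, 0, 0], 0]
  ],
  "force": 25
}}

```text
time: 34.67
tool_pos: [459.0, -113.3, -11.0]
tcp_rot: [180.0, -0.0, 65.5]
ft_force: [-1.9, 0.0, 6.3]
finger_gap: 33.3
grip_force: 24.8
```

Call:
{"op": "play_rows", "data": {
  "increments": [
    [-1, [0, 0, -4], 0],
    [-1, [0, 0, -8], 0],
    [-1, [0, 0, -15], 0],
    [-1, [0, 0, -20], 0],
    [-1, [0, 0, -20], 0],
    [-1, [0, 0, -20], 0],
    [-1, [0, 0, -15], 0],
    [-1, [0, 0, -8], 0],
    [-1, [0, 0, 0], 0],
    [-1, [0, 0, 0], 0],
    [-1, [0, 0, 0], 0]
  ]
}}

```text
time: 35.58
tool_pos: [457.8, -112.8, 97.3]
tcp_rot: [-179.9, 0.0, 65.5]
ft_force: [0.5, -0.4, -0.9]
finger_gap: 33.4
grip_force: 25.0
```

```bash
python3 go.py 470.8 -270.1 99 145.6
```

```text
pos [ 457.8 -112.8   97.3] [-1.799e+02  1.000e-02  6.548e+01] gap 33.4 t 35.58
shift now [-137.7   77.1   -1.8]
turn rad -1.398 shift after turn [ -99.5 -122.4   -1.7]
```

Call:
{"op": "play_rows", "data": {
  "increments": [
    [-1, [-10, 5, 0], 0],
    [-1, [-20, 11, 0], 0],
    [-1, [-20, 11, 0], 0],
    [-1, [-20, 11, 0], 0],
    [-1, [-20, 11, 0], 0],
    [-1, [-20, 11, 0], 0],
    [-1, [-15, 10, 0], 0],
    [-1, [-9, 5, 0], 0],
    [-1, [-3.7, 2.1, 0], 0],
    [-1, [0, 0, 0], -0.05],
    [-1, [0, 0, 0], -0.1],
    [-1, [0, 0, 0], -0.12]
  ]
}}

```text
time: 36.58
tool_pos: [471.2, -269.7, 97.7]
tcp_rot: [-179.9, -0.1, 81.2]
ft_force: [0.1, 0.9, -0.8]
finger_gap: 33.5
grip_force: 25.0
```

Call:
{"op": "play_rows", "data": {
  "increments": [
    [-1, [0, 0, 0], -0.12],
    [-1, [0, 0, 0], -0.12],
    [-1, [0, 0, 0], -0.12],
    [-1, [0, 0, 0], -0.12],
    [-1, [0, 0, 0], -0.12],
    [-1, [0, 0, 0], -0.12],
    [-1, [0, 0, 0], -0.12],
    [-1, [0, 0, 0], -0.12],
    [-1, [0, 0, 0], -0.1],
    [-1, [0, 0, 0], -0.068],
    [-1, [0, 0, 0], 0],
    [-1, [0, 0, 0], 0]
  ]
}}

```text
time: 37.58
tool_pos: [471.4, -269.7, 98.0]
tcp_rot: [180.0, -0.1, 145.5]
ft_force: [-0.4, 0.7, 0.1]
finger_gap: 33.3
grip_force: 24.9
```

Call:
{"op": "play_rows", "data": {
  "increments": [
    [-1, [0, 0, 0], 0],
    [-1, [0, 0, 0], 0]
  ]
}}

```text
time: 37.75
tool_pos: [471.6, -270.1, 98.3]
tcp_rot: [180.0, -0.0, 145.5]
ft_force: [-0.2, 0.2, -1.5]
finger_gap: 33.4
grip_force: 24.9
```

```bash
python3 go.py 470.8 -270.1 -7 145.6
```

```text
pos [ 471.6 -270.1   98.3] [ 1.8000e+02 -2.0000e-02  1.4549e+02] gap 33.4 t 37.75
shift now [  0.6  -0.4 105.3]
turn rad -0.002 shift after turn [  0.6  -0.4 105.3]
```

Call:
{"op": "play_rows", "data": {
  "increments": [
    [-1, [0.5, -0.3, 8], 0],
    [-1, [0, 0, 16], 0],
    [-1, [0, 0, 20], 0],
    [-1, [0, 0, 20], 0],
    [-1, [0, 0, 16], 0],
    [-1, [0, 0, 10], 0],
    [-1, [0, 0, 6], 0],
    [-1, [0, 0, 4], 0],
    [-1, [0, 0, 2], 0],
    [-1, [0, 0, 1], 0],
    [-1, [0, 0, 0], 0],
    [-1, [0, 0, 0], 0]
  ]
}}

```text
time: 38.75
tool_pos: [471.7, -270.8, -3.6]
tcp_rot: [-180.0, 0.1, 145.6]
ft_force: [0.4, -0.8, -0.4]
finger_gap: 33.4
grip_force: 24.9
```

Call:
{"op": "play_rows", "data": {
  "increments": [
    [-1, [0, 0, 1], 0],
    [-1, [0, 0, 0], 0],
    [-1, [0, 0, 0], 0]
  ]
}}

```text
time: 39.0
tool_pos: [471.2, -270.5, -5.2]
tcp_rot: [180.0, 0.0, 145.6]
ft_force: [1.5, -0.1, -0.2]
finger_gap: 33.6
grip_force: 24.9
```

Call:
{"op": "play_rows", "data": {
  "increments": [
    [-1, [0, 0, 2], 0],
    [-1, [0, 0, 0], 0],
    [-1, [0, 0, 0], 0]
  ]
}}

```text
time: 39.25
tool_pos: [470.9, -270.3, -7.7]
tcp_rot: [180.0, -0.0, 145.6]
ft_force: [-0.1, 0.7, -0.3]
finger_gap: 33.1
grip_force: 24.9
```

Call:
{"op": "play_rows", "data": {
  "increments": [
    [-1, [0, 0, 1], 0],
    [-1, [0, 0, 0], 0],
    [-1, [0, 0, 0], 0]
  ]
}}

```text
time: 39.5
tool_pos: [471.2, -270.5, -8.0]
tcp_rot: [-180.0, 0.0, 145.6]
ft_force: [-1.9, -0.0, 5.4]
finger_gap: 33.7
grip_force: 25.3
```

Call:
{"op": "play_rows", "data": {
  "increments": [
    [-0.1, [0, 0, 0], 0],
    [0, [0, 0, 0], 0],
    [0.3, [0, 0, 0], 0],
    [1, [0, 0, 0], 0],
    [1, [0, 0, 0], 0],
    [1, [0, 0, 0], 0],
    [1, [0, 0, -15], 0],
    [1, [0, 0, -30], 0],
    [1, [0, 0, -40], 0],
    [1, [0, 0, -35], 0],
    [1, [0, 0, -20], 0],
    [1, [0, 0, 0], 0]
  ]
}}

```text
time: 40.5
tool_pos: [474.3, -272.6, 138.2]
tcp_rot: [-180.0, 0.6, 145.6]
ft_force: [0.1, -0.9, -0.1]
finger_gap: 85.3
grip_force: 0.0
```

Call:
{"op": "play_rows", "data": {
  "increments": [
    [1, [0, 0, 0], 0.116],
    [1, [0, 0, 0], 0.116],
    [1, [0, 0, 0], 0.116],
    [1, [0, 0, 0], 0.116],
    [1, [0, 0, 0], 0.116],
    [1, [0, 0, 0], 0.116],
    [1, [0, 0, 0], 0.116],
    [1, [0, 0, 0], 0.116],
    [1, [0, 0, 0], 0.116],
    [1, [0, 0, 0], 0.116],
    [1, [0, 0, 0], 0.116],
    [1, [0, 0, 0], 0.122]
  ]
}}

```text
time: 41.5
tool_pos: [470.7, -270.1, 130.5]
tcp_rot: [-179.9, -0.0, 65.2]
ft_force: [0.3, -0.3, -0.2]
finger_gap: 85.3
grip_force: 0.0
```

Call:
{"op": "play_rows", "data": {
  "increments": [
    [1, [0, 0, 0], 0],
    [1, [0, 0, 0], 0],
    [1, [0, 0, 0], 0]
  ]
}}

```text
time: 41.75
tool_pos: [470.9, -270.2, 131.0]
tcp_rot: [-180.0, -0.0, 65.7]
ft_force: [0.4, -0.2, -0.3]
finger_gap: 85.5
grip_force: 0.0
```

```bash
python3 go.py 487.8 -42.4 131 65.5; python3 - <<'E'
from h import *
a=snapshot('side'); b=snapshot('top')
for q in ['cup','white_bottle','amber_bottle']:
  for p in(a,b): print(q,[(np.round(W(p,d['xyz'])),round(d['p'],2)) for d in pinpoint(q,p)])
E
```

```text
pos [ 470.9 -270.2  131. ] [-1.7997e+02 -1.0000e-02  6.5710e+01] gap 85.5 t 41.75
shift now [ 2.146e+02 -7.830e+01  1.000e-01]
turn rad 0.004 shift after turn [214.3 -79.1   0. ]
cup [(array([ 383., -696.,    1.]), 0.69), (array([526.,  77.,   8.]), 0.41)]
cup [(array([520.,  74.,   0.]), 0.88), (array([ 387., -696.,    2.]), 0.61)]
white_bottle [(array([492., -33.,   5.]), 0.91)]
white_bottle [(array([487., -35.,   3.]), 0.48)]
amber_bottle [(array([ 469., -269.,    9.]), 0.88)]
amber_bottle []
```

```bash
python3 - <<'E'
from fit import *
a=snapshot('side'); b=snapshot('top')
print(ray(a,277.5/5-.5+250,217/5-.5+110,88), ray(a,325.5/5-.5+240,317/5-.5+90,88))
P=[cyl(0,0,3,63,18),cyl(0,0,63,88,12)]
for p in (a,b):
    for q,z0 in(('white_bottle',3),):
        for d in regions_of(q,p):
            m=d['mask'];
            if d['p']<.3 or np.hypot(*(np.argwhere(m).mean(0)[::-1]-proj(p,(489,-35,40))))>15: continue
            r=minimize(lambda v:np.abs(mk(p,P,(v[0],v[1],0))-m).sum(),[489,-35],method='Nelder-Mead',options=dict(initial_simplex=[[489,-35],[496,-35],[489,-27]]))
            print(r.x,r.fun,m.sum())
E
```

```text
[487.60698062 -36.53024955  88.        ] [486.59259317 -36.3921834   88.        ]
[487.48332977 -35.05789185] 37.4375 390
[483.6953125 -34.875    ] 109.875 167
```

Call:
{"op": "play_rows", "data": {
  "increments": [
    [1, [10, -4, 0], 0],
    [1, [20, -7, 0], 0],
    [1, [25, -9, 0], 0],
    [1, [25, -9, 0], 0],
    [1, [25, -9, 0], 0],
    [1, [25, -9, 0], 0],
    [1, [25, -9, 0], 0],
    [1, [25, -9, 0], 0],
    [1, [20, -8, 0], 0],
    [1, [13, -5, 0], 0],
    [1, [7, -3, 0], 0],
    [1, [0, 0, 0], 0]
  ]
}}

```text
time: 43.35
tool_pos: [488.5, -34.8, 131.5]
tcp_rot: [-180.0, -0.0, 65.6]
ft_force: [0.6, 0.4, -0.3]
finger_gap: 85.2
grip_force: 0.0
```

Call:
{"op": "play_rows", "data": {
  "increments": [
    [1, [0, 0, 0], 0],
    [1, [0, 0, 0], 0],
    [1, [0, 0, 0], 0]
  ]
}}

```text
time: 43.6
tool_pos: [488.7, -37.5, 131.5]
tcp_rot: [180.0, 0.0, 65.4]
ft_force: [0.3, 0.0, 0.4]
finger_gap: 85.2
grip_force: 0.0
```

```bash
python3 go.py 488 -36.3 -5 65.5
```

```text
pos [488.7 -37.5 131.5] [1.7999e+02 1.0000e-02 6.5410e+01] gap 85.2 t 43.6
shift now [  0.8  -1.1 136.5]
turn rad -0.002 shift after turn [  0.8  -1.1 136.5]
```

Call:
{"op": "play_rows", "data": {
  "increments": [
    [1, [0.5, -0.5, 10], 0],
    [1, [0, 0, 20], 0],
    [1, [0, 0, 20], 0],
    [1, [0, 0, 20], 0],
    [1, [0, 0, 20], 0],
    [1, [0, 0, 18], 0],
    [1, [0, 0, 12], 0],
    [1, [0, 0, 8], 0],
    [1, [0, 0, 6], 0],
    [1, [0, 0, 3], 0],
    [1, [0, 0, 0], 0],
    [1, [0, 0, 0], 0]
  ]
}}

```text
time: 44.6
tool_pos: [489.1, -36.1, -4.8]
tcp_rot: [179.9, -0.0, 65.5]
ft_force: [0.1, -0.2, -0.1]
finger_gap: 85.4
grip_force: 0.0
```

Call:
{"op": "play_rows", "data": {
  "increments": [
    [-1, [0, 0, 0], 0],
    [-1, [0, 0, 0], 0],
    [-1, [0, 0, 0], 0],
    [-1, [0, 0, 0], 0],
    [-1, [0, 0, 0], 0],
    [-1, [0, 0, 0], 0],
    [-1, [0, 0, 0], 0],
    [-1, [0, 0, 0], 0]
  ],
  "force": 25
}}

```text
time: 45.27
tool_pos: [488.8, -35.9, -5.1]
tcp_rot: [180.0, -0.0, 65.5]
ft_force: [-1.5, 0.7, 4.8]
finger_gap: 35.2
grip_force: 24.9
```

Call:
{"op": "play_rows", "data": {
  "increments": [
    [-1, [0, 0, -4], 0],
    [-1, [0, 0, -8], 0],
    [-1, [0, 0, -15], 0],
    [-1, [0, 0, -20], 0],
    [-1, [0, 0, -20], 0],
    [-1, [0, 0, -20], 0],
    [-1, [0, 0, -15], 0],
    [-1, [0, 0, -8], 0],
    [-1, [0, 0, 0], 0],
    [-1, [0, 0, 0], 0],
    [-1, [0, 0, 0], 0]
  ]
}}

```text
time: 46.18
tool_pos: [487.6, -35.8, 103.3]
tcp_rot: [-179.9, 0.0, 65.5]
ft_force: [-0.2, -0.3, -0.9]
finger_gap: 35.0
grip_force: 25.0
```

```bash
python3 go.py 429.5 -300 110 55.4
```

```text
pos [487.6 -35.8 103.3] [-1.799e+02  2.000e-02  6.548e+01] gap 35.0 t 46.18
shift now [-264.5   56.8   -6.7]
turn rad 0.176 shift after turn [-250.5  102.2   -6.7]
```

Call:
{"op": "play_rows", "data": {
  "increments": [
    [-1, [-12, 3, 0], 0],
    [-1, [-22, 5, 0], 0],
    [-1, [-28, 6, 0], 0],
    [-1, [-28, 6, 0], 0],
    [-1, [-28, 6, 0], 0],
    [-1, [-28, 6, 0], 0],
    [-1, [-28, 6, 0], 0],
    [-1, [-28, 6, 0], 0],
    [-1, [-25, 5, 0], 0],
    [-1, [-20, 4, 0], 0],
    [-1, [-12, 3, 0], 0],
    [-1, [-5.5, 1, 0], 0]
  ]
}}

```text
time: 47.18
tool_pos: [429.4, -301.2, 103.2]
tcp_rot: [-179.9, -0.0, 65.4]
ft_force: [0.5, -0.1, -0.2]
finger_gap: 35.7
grip_force: 25.0
```

Call:
{"op": "play_rows", "data": {
  "increments": [
    [-1, [0, 0, 0], 0.06],
    [-1, [0, 0, 0], 0.07],
    [-1, [0, 0, 0], 0.046],
    [-1, [0, 0, 0], 0],
    [-1, [0, 0, 0], 0],
    [-1, [0, 0, 0], 0]
  ]
}}

```text
time: 47.68
tool_pos: [430.6, -299.5, 104.1]
tcp_rot: [-180.0, -0.0, 55.5]
ft_force: [0.4, -0.2, -0.3]
finger_gap: 35.7
grip_force: 25.0
```

```bash
python3 go.py 429.5 -300 0 55.4; python3 - <<'E'
from h import *
a=snapshot('side'); b=snapshot('top')
for q in ['white_bottle','amber_bottle']:
  for p in(a,b): print(q,[(np.round(W(p,d['xyz'])),round(d['p'],2)) for d in pinpoint(q,p)])
E
```

```text
pos [ 430.6 -299.5  104.1] [-1.7996e+02 -1.0000e-02  5.5530e+01] gap 35.7 t 47.68
shift now [ -1.   -0.5 104.1]
turn rad 0.002 shift after turn [ -1.   -0.6 104.1]
white_bottle [(array([ 470., -269.,    5.]), 0.71), (array([ 520., -299.,   -0.]), 0.5)]
white_bottle [(array([ 430., -294.,    4.]), 0.16)]
amber_bottle [(array([ 471., -269.,    3.]), 0.87)]
amber_bottle []
```

Call:
{"op": "play_rows", "data": {
  "increments": [
    [-1, [-0.5, -0.5, 8], 0],
    [-1, [0, 0, 16], 0],
    [-1, [0, 0, 20], 0],
    [-1, [0, 0, 20], 0],
    [-1, [0, 0, 16], 0],
    [-1, [0, 0, 10], 0],
    [-1, [0, 0, 6], 0],
    [-1, [0, 0, 4], 0],
    [-1, [0, 0, 3], 0],
    [-1, [0, 0, 0], 0],
    [-1, [0, 0, 0], 0],
    [-1, [0, 0, 0], 0]
  ]
}}

```text
time: 48.98
tool_pos: [430.4, -300.9, 2.4]
tcp_rot: [179.9, 0.0, 55.4]
ft_force: [0.8, -0.3, -0.4]
finger_gap: 35.5
grip_force: 25.0
```

Call:
{"op": "play_rows", "data": {
  "increments": [
    [-1, [0, 0, 1], 0],
    [-1, [0, 0, 0], 0],
    [-1, [0, 0, 0], 0]
  ]
}}

```text
time: 49.23
tool_pos: [430.0, -300.5, 0.8]
tcp_rot: [180.0, 0.0, 55.4]
ft_force: [0.4, 0.4, -1.4]
finger_gap: 35.5
grip_force: 25.0
```

Call:
{"op": "play_rows", "data": {
  "increments": [
    [-1, [0, 0, 1], 0],
    [-1, [0, 0, 0], 0],
    [-1, [0, 0, 0], 0]
  ]
}}

```text
time: 49.48
tool_pos: [429.7, -300.3, -0.6]
tcp_rot: [-180.0, -0.0, 55.4]
ft_force: [-0.4, 0.3, -0.5]
finger_gap: 35.3
grip_force: 25.0
```

Call:
{"op": "play_rows", "data": {
  "increments": [
    [-1, [0, 0, 1], 0],
    [-1, [0, 0, 0], 0],
    [-1, [0, 0, 0], 0]
  ]
}}

```text
time: 49.73
tool_pos: [429.8, -300.3, -1.6]
tcp_rot: [-180.0, -0.0, 55.4]
ft_force: [-0.3, 0.1, -0.5]
finger_gap: 35.4
grip_force: 25.0
```

Call:
{"op": "play_rows", "data": {
  "increments": [
    [-1, [0, 0, 1], 0],
    [-1, [0, 0, 0], 0],
    [-1, [0, 0, 0], 0]
  ]
}}

```text
time: 49.98
tool_pos: [430.0, -300.5, -2.0]
tcp_rot: [180.0, 0.0, 55.4]
ft_force: [-2.3, 1.5, 4.8]
finger_gap: 35.4
grip_force: 25.4
```

Call:
{"op": "play_rows", "data": {
  "increments": [
    [-0.1, [0, 0, 0], 0],
    [0, [0, 0, 0], 0],
    [0.3, [0, 0, 0], 0],
    [1, [0, 0, 0], 0],
    [1, [0, 0, 0], 0],
    [1, [0, 0, 0], 0],
    [1, [0, 0, -15], 0],
    [1, [0, 0, -30], 0],
    [1, [0, 0, -40], 0],
    [1, [0, 0, -40], 0],
    [1, [0, 0, -30], 0],
    [1, [0, 0, 0], 0]
  ]
}}

```text
time: 50.98
tool_pos: [433.4, -303.4, 161.0]
tcp_rot: [179.3, 0.1, 55.4]
ft_force: [0.0, -0.9, 0.8]
finger_gap: 85.3
grip_force: 0.0
```

Call:
{"op": "play_rows", "data": {
  "increments": [
    [1, [-30, 0, 0], 0],
    [1, [-30, 0, 0], 0],
    [1, [-30, 0, 0], 0],
    [1, [-30, 0, 0], 0],
    [1, [-20, 0, 0], 0],
    [1, [0, 0, 0], 0],
    [1, [0, 0, 0], 0],
    [1, [0, 0, 0], 0],
    [1, [0, 0, 0], 0]
  ]
}}

```text
time: 51.73
tool_pos: [350.8, -414.8, 152.3]
tcp_rot: [-180.0, -0.0, 55.4]
ft_force: [-0.5, 0.1, -0.1]
finger_gap: 85.4
grip_force: 0.0
```

```bash
python3 - <<'E'
from h import *
a=snapshot('side'); b=snapshot('top')
for q in ['cup','tile','white_bottle','amber_bottle','bench_timer']:
  for p in(a,b): print(q,[(np.round(W(p,d['xyz'])),round(d['p'],2)) for d in pinpoint(q,p)])
im=a['color'][130:280,260:380,::-1]; cv2.imwrite('pics/c12.png',cv2.resize(im,None,fx=4,fy=4,interpolation=cv2.INTER_CUBIC))
E
```

```text
cup [(array([524.,  75.,   8.]), 0.93), (array([ 385., -695.,    2.]), 0.7)]
cup [(array([ 387., -699.,    1.]), 0.83), (array([524.,  73.,   1.]), 0.65)]
tile [(array([520.,  74.,   7.]), 0.86)]
tile [(array([520.,  77.,   1.]), 0.79)]
white_bottle [(array([ 433., -298.,   10.]), 0.63)]
white_bottle [(array([ 472., -269.,    8.]), 0.27)]
amber_bottle [(array([ 469., -268.,    5.]), 0.61)]
amber_bottle []
bench_timer [(array([ 591., -114.,    2.]), 0.87)]
bench_timer [(array([ 591., -111.,    3.]), 0.84)]
```

View pics/c12.png

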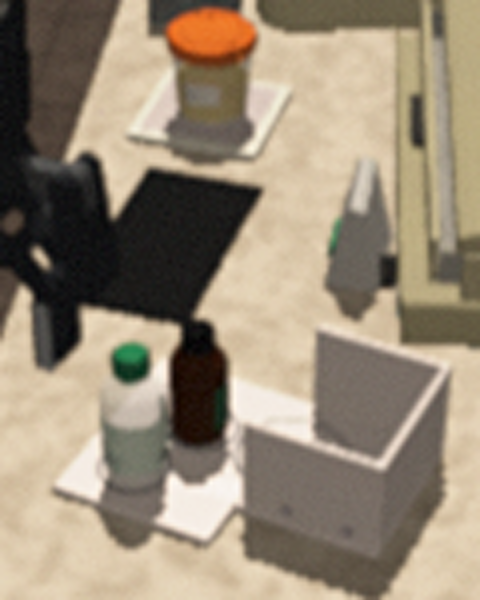

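The picture shows both bottles upright on their rings (white at about (132,480), amber at (198,440)). The cup stands on the middle of the tile at (212,115), and the timer has not moved.

```bash
python3 -c "
from bench import *
print(hand_in())"
```

```text
the job is handed in; nothing more can be done
None
```

I handed the job in after about 52 s of robot time: in the last pictures the cup stands on the middle of the tile, both bottles are upright on their original rings and the timer has not moved, but hand-in returned no verdict.

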